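# Lever open the sample case and move the glass cell gently to the cleaning basket

### The job

Pick up the orange-handled spatula from the blue mat and, with its thin blade under the blue lip, gently lever the clear cover of the sample case up to its stop, then lay the spatula back flat on the blue mat. Lift the glass cell out from under the open cover and lay it down flat inside the steel cleaning basket: the glass bears a grip of at most about 40 N, and must not be knocked, dropped or touched with the blade. Only the spatula may touch the cover, which must stay open; leave the other things on the bench where they are.

Things in the scene. Friction and masses are not known exactly. Their poses are not given: they have to be found in the camera images.
- case: Grey sample case on a white base, one fixed unit; base 60 mm high, case above it 150 (x) x 170 (y) mm, side and rear walls 5 mm thick, tops 104 mm up; origin centre of underside. Front (-x, towards the robot) is a lower solid ledge, top 96 mm up, x = -79 to -60 mm. Inner floor 68 mm up; black pedestal 64 x 18 mm, top 80 mm up, centred at x = +15 mm, carries the glass cell.
- cover (a joint): Cover's hinge: 0 closed, grows as the front rises, 1.13 rad = stop (cover then leans over the case's rear half). Starts shut or a crack open; stiff, stays where left; about 2 N at the lip moves it. Clear plate 4 mm thick, 164 mm from hinge to front edge, 170 mm wide, blue along its front 10 mm; closed, its underside is 106 mm up, leaving a 10 mm slot above the front ledge.
- cover_lip (a point): Middle of the front edge of the cover's blue lip, on its underside; 164 mm from the hinge. Moves with the cover. Closed, it is 89 mm in front (-x) of the case's origin, 10 mm further out than the ledge's front face. Axes as the case's when closed.
- cover_hinge (a point): Middle of the hinge line, at the rear (+x) top edge of the case, 75 mm behind its origin, 106 mm above the bench; the line runs along the case's y.
- cell: Glass cell, greenish clear bar 56 (x, its length) x 22 x 22 mm with white ends, 50 g, lying on the pedestal along the case's x; origin centre of the underside (x = length, z up).
- spatula: Spatula lying on the blue mat: orange handle 100 (x) x 14 (y) x 16 mm (z), steel blade pointing along +x, 110 mm long beyond the handle, 16 mm wide, 2.5 mm thick, at mid-height of the handle (8 mm). Origin on the underside at the middle of the handle; z up. About 60 g, its centre of mass about 18 mm in front of the origin.
- spatula_tip (a point): Tip of the spatula's blade, mid-thickness, 160 mm in front (+x) of the spatula's origin and 8 mm above its underside.
- mat: Blue mat fixed to the bench, 240 (x) x 200 (y) x 3 mm; origin centre of the underside.
- basket: Low open steel cleaning basket fixed to the bench, 170 (x) x 140 (y) x 30 mm, walls 3 mm, inner floor 3 to 5 mm high; origin centre of the underside.
- white_bottle: White plastic reagent bottle with red cap, 64 mm diameter, 130 mm high; leave alone. Origin centre of the underside.
- amber_bottle: Amber glass bottle with red cap, 60 mm diameter, 140 mm high; leave alone. Origin centre of the underside.
- small_jar: Small white jar with red lid, 44 mm diameter, 55 mm high; leave alone. Origin centre of the underside.
- beaker: Glass beaker, 60 mm diameter, 70 mm high; leave alone. Origin centre of the underside.
- meter: Yellow hand meter lying flat, 110 x 60 x 38 mm; leave alone. Origin centre of the underside.
- tip_box: Blue divided tip box, 120 x 90 x 50 mm; leave alone. Origin centre of the underside.
- stopper: Red rubber stopper, 28 mm across, 22 mm high; leave alone. Origin centre of the underside.
There are look-alikes about, which are no part of the job. Leave any green look-alike of the spatula alone.

How it is judged:
By the outcome, as a careful person would: the job done as asked, in the order asked, and still so for the second after the job is handed in, with the robot touching nothing.
It also fails if it takes over 72 s, if anything falls off the work surface, if the arm or the gripper's body presses on something with over 40 N, if the wrist force passes 120 N, or if a joint passes its speed limit or range.

### The arm

A 6-joint arm with a two-finger parallel gripper is mounted at the origin on the work surface. World frame = base frame: x ahead of the robot, y to its left, z up, the work surface at z = 0. Lengths are in m, angles in rad, forces in N, time in s.
With the tool pointing down it reaches from about 0.225 to 0.875 m from the base axis. Payload 3.4 kg.
Tool frame: the origin (TCP) lies at the very end of the fingers, on their centre line; the grasp point (between the pads) lies behind it (manip.pinch_z is the z of the grasp point in the tool frame, in m); z points along the fingers, y is the line along which they close (so a half turn about z gives the same grasp; the last joint's range is limited). The gripper opens to 85 mm and grips with 20 to 120 N. Pads are 22 mm wide; open, the fingers measure 114 mm over their backs; the gripper's body (76 mm by 85 mm) begins 54 mm behind the grasp point. The pads swing forward as they close: fully open they stand 13 mm farther back than shut.
Start: joints at [1.059, 0.276, 1.505, -0, 1.361, -0.121], TCP at [0.219, 0.532, 0.231] pointing down, gripper open.
Joint ranges: [-2.89, 2.89], [-0.75, 2.08], [0.22, 2.7], [-1.18, 4.32], [0.11, 2.71], [-2.7, 2.7]. Speed limits (rad/s): [2.57, 2.57, 3.14, 3.14, 3.14, 3.14].

### API

Orientations are given as a rotation vector (axis times angle).
In Python, from workcell import manip gives the robot as it stands.
- The arm moves only by the tool send_rows, never from a script. Its argument "rows" is a list of rows, each a list of 4 numbers: the shift along the tool's x, y, z each as a share of 0.5 m, from -1 to 1, then the turn about the tool's z as a share of 180 degrees, from -1 to 1. A call has 1 to 20 rows; each row shifts and turns the commanded pose from where the row before left it, along the tool's axes as they then stand; what a row does not reach is not made up. A row lasts 1/12 s, in which the tool goes at most 41.7 mm and 7.16 degrees, less where a joint would pass 70% of its speed; a pose out of reach is approached as far as the arm can. A call with a number of a shift or a turn outside -1 to 1 is refused whole. A call with a gripper value outside its range is refused whole. "grip" is the closure, from -1 (fully open) to 1 (shut), set as the call begins (left out, the last holds). The fingers move at their own pace and stop on an object; "force" is the grip in N (left out, the last holds). Time passes only in rows, so rows that do not move let the fingers close. It gives the time, the measured TCP pose, the force, the opening and the grip force at its end, in the units of the state.
- manip.state(): the state, without advancing time (a new reading comes with each control period).
- manip.snapshot(name): name is "side" or "top" or "wrist"; returns (picture, depth): 400x640x3 uint8, blue, green, red; 400x640 float32, m along the optical axis (not along the pixel's ray), 0 where there is no reading.
- manip.get_calibration(name): a dict with "fx", "fy", "cx", "cy" (pixels), "R" (3x3) and "t" (3): a world point X has camera coordinates R X + t; the wrist camera has in their place "mount" (4x4, takes a point from camera to tool coordinates, whose origin is the TCP and whose axes are the flange's). Camera axes: x right, y down, z forward; pixel columns grow to the right and rows downward; lengths in m; the calibration is good to about 2 mm. A picture is of the moment at which its call begins: read the wrist's pose just before it. get_calibration takes no time and is no camera call.
- manip.finish_job(): hands the job in; it is judged then, once.
The state is a dict: "time_s": time; "qpos": joint angles; "joint_vel": joint speeds; "joint_efforts": joint torques, N m; "ee_pos": TCP position; "ee_rot": TCP orientation; "force": force on the tool from outside, world axes, zero at the start; "moment": the same for the moment, N m; "gripper_width": finger opening in m; "grasp_force": force on a finger pad.
Only numpy, scipy, OpenCV 4.12 (cv2) and the standard library are available. Lean on these libraries where they do the work, as an engineer would, in place of code of your own. Each camera call takes 0.05 s, during which the arm holds its last target. There are 200 camera calls.

## Working session

There is one attempt and no reset: what is moved stays moved. The work goes in short steps, Python scripts to look and compute and a tool call to move; the robot and the scene stay as the last step left them, time stands still between calls to the robot, and variables do not carry over. Pictures are saved under pics/ and viewed, at most 12 in all, crops included, and the job is handed in when it is done.

Besides the shell and the picture viewer there is one more tool, called as name(argument=value, ...), one argument or row to a line, values as JSON. send_rows: Moves the arm, as the interface text tells. Shift numbers are shares of 0.5 m and turn numbers shares of 180 degrees, none past 1 either way. Its arguments: {"type":"object","properties":{"rows":{"type":"array"},"grip":{"type":"number"},"force":{"type":"number"}},"required":["rows"]}

```bash
mkdir -p pics; cat > h.py <<'E'
import numpy as np, cv2
from scipy.spatial.transform import Rotation as Ro
from workcell import manip
def cam(name):
    c=manip.get_calibration(name)
    if 'mount' in c:
        s=manip.state(); T=np.eye(4); T[:3,:3]=Ro.from_rotvec(s['ee_rot']).as_matrix(); T[:3,3]=s['ee_pos']
        M=np.linalg.inv(T@np.array(c['mount'])); R,t=M[:3,:3],M[:3,3]
    else: R,t=np.array(c['R']),np.array(c['t'])
    return c,R,t
def snap(name):
    c,R,t=cam(name); im,d=manip.snapshot(name); return im,d,(c,R,t)
def pts(d,C):
    c,R,t=C; v,u=np.mgrid[:d.shape[0],:d.shape[1]]
    P=np.stack([(u-c['cx'])/c['fx']*d,(v-c['cy'])/c['fy']*d,d],-1)
    W=(P-t)@R; W[d==0]=np.nan; return W
def proj(X,C):
    c,R,t=C; p=np.atleast_2d(X)@R.T+t
    return np.stack([c['fx']*p[:,0]/p[:,2]+c['cx'],c['fy']*p[:,1]/p[:,2]+c['cy']],-1)
E
python3 - <<'E'
from h import *
print(manip.pinch_z, manip.state())
for n in ('top','side'):
    im,d,C=snap(n); cv2.imwrite(f'pics/{n}0.png',im); np.savez(f'{n}0.npz',im=im,d=d)
    print(n,C[0]['fx'],-C[1].T@C[2],C[1][2])
E
```

```text
-0.0187 {'time_s': 0.0, 'qpos': array([ 1.05896649e+00,  2.76623313e-01,  1.50620069e+00, -1.23405259e-05,
        1.36068409e+00, -1.21003598e-01]), 'joint_vel': array([ 0.00130336, -0.00129862, -0.00127221, -0.00020717,  0.00115425,
       -0.00027737]), 'joint_efforts': array([-7.78615340e-04, -4.16770577e+01, -2.45801461e+01, -6.48999753e-05,
        1.08499537e-02,  1.78137901e-05]), 'ee_pos': array([0.21878475, 0.53114976, 0.23039665]), 'ee_rot': array([-6.09890993e-01, -3.08122649e+00,  2.86475256e-03]), 'force': array([ 0.55005265,  0.13330939, -0.07199714]), 'moment': array([-0.03448193,  0.02035673,  0.0149644 ]), 'grasp_force': 0.0, 'gripper_width': 0.08507971346226682}
top 381.2363298166163 [ 0.40042418 -0.01631375  1.35495933] [ 0.06745283  0.01311204 -0.9976363 ]
side 464.24002663265287 [-0.09699537 -0.99150002  0.96033491] [ 0.40639669  0.68113158 -0.60901683]
```

View pics/top0.png

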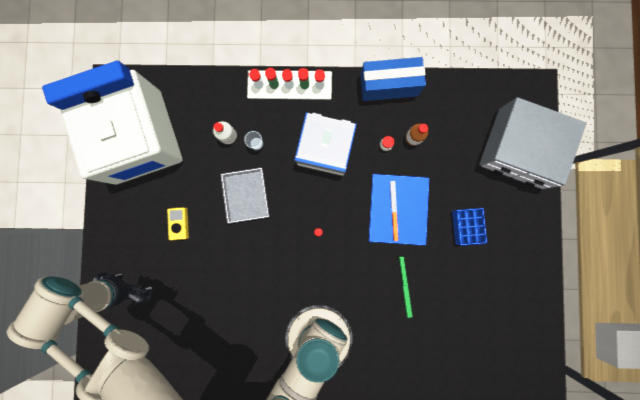

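View pics/side0.png

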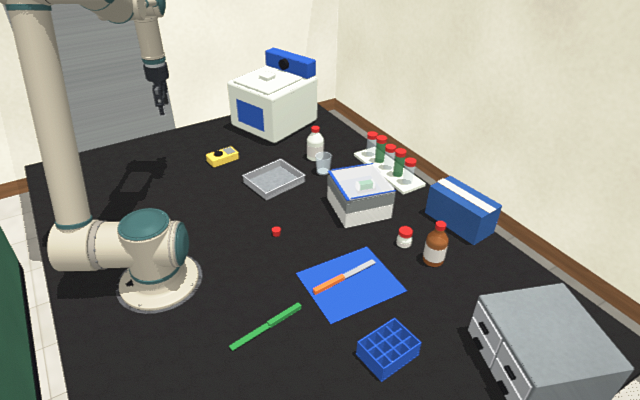

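The views show the following:

- **Robot and layout:** the robot base is at top pixel (320,340). Up in the picture is +x and left is +y.
- **Spatula candidates:** the orange one on the mat is at top (394,210) and side (345,277). The green look-alike is off the mat at top (406,287) and side (265,327). I choose the orange one.
- **Case:** top (326,143), with its blue lip towards the robot.
- **Basket:** top (245,195).

Next I measure all of these, plus the gripper's own profile, because the open cover overhangs the cell.

```bash
cat > m1.py <<'E'
from h import *
np.set_printoptions(precision=4,suppress=True)
W={};I={}
for n in ('top','side'):
    z=np.load(f'{n}0.npz'); C=cam(n); W[n]=pts(z['d'],C); I[n]=z['im']
hsv={n:cv2.cvtColor(I[n],cv2.COLOR_BGR2HSV) for n in I}
def rect(P,l):
    r=cv2.minAreaRect(P[:,:2].astype(np.float32)*1000); print(l,len(P),'c',np.array(r[0])/1000,'size',np.array(r[1]),'ang',round(r[2],1),'z med',round(float(np.median(P[:,2])),4),np.percentile(P[:,2],[5,95]))
reg={'top':{'sp':(175,250,375,425),'case':(105,180,290,360),'bas':(162,228,215,275)},'side':{'sp':(250,310,300,390),'case':(155,230,320,405),'bas':(150,200,235,310)}}
for n in W:
    H=hsv[n];w=W[n]
    def sel(k,m):
        a,b,c,d=reg[n][k]; M=np.zeros(m.shape,bool);M[a:b,c:d]=m[a:b,c:d]; M&=np.isfinite(w[...,0]); return w[M]
    rect(sel('sp',(H[...,0]>5)&(H[...,0]<20)&(H[...,1]>150)),n+' orange')
    rect(sel('sp',(H[...,1]<80)&(H[...,2]>120)),n+' blade')
    rect(sel('sp',(H[...,0]>100)&(H[...,0]<125)&(H[...,1]>120)),n+' mat')
    rect(sel('case',(H[...,0]>100)&(H[...,0]<125)&(H[...,1]>120)),n+' blue lip')
    rect(sel('case',w[...,2]>.05),n+' case>50')
    rect(sel('case',w[...,2]>.095),n+' case top')
    rect(sel('case',(H[...,0]>35)&(H[...,0]<90)&(H[...,1]>15)&(w[...,2]>.07)),n+' green')
    rect(sel('bas',(w[...,2]>.015)&(w[...,2]<.045)),n+' basket rim')
    rect(sel('bas',(w[...,2]>.0)&(w[...,2]<.012)&(H[...,2]>90)),n+' basket floor')
# gripper profile from side cam
s=manip.state(); R=Ro.from_rotvec(s['ee_rot']).as_matrix()
T=((W['side']-s['ee_pos'])@R).reshape(-1,3)
C=cam('side'); print('view dir in tool',C[1][2]@R)
T=T[(abs(T[:,:2])<.12).all(1)&(T[:,2]<.01)&(T[:,2]>-.4)]
vd=(C[1][2]@R)[:2]; vd/=np.linalg.norm(vd); per=np.array([-vd[1],vd[0]])
for a in np.arange(-.36,.0,.02):
    q=T[(T[:,2]>=a)&(T[:,2]<a+.02)]
    if len(q): print(round(a,3),len(q),'x',q[:,0].min(),q[:,0].max(),'y',q[:,1].min(),q[:,1].max(),'silh',(q[:,:2]@per).min(),(q[:,:2]@per).max(),'near',(q[:,:2]@vd).min())
a,b,c,d=95,185,280,365; t=cv2.resize(I['top'][a:b,c:d],None,fx=4,fy=4)
s_=cv2.resize(I['side'][150:235,315:410],None,fx=4,fy=4); o=np.zeros((max(t.shape[0],s_.shape[0]),t.shape[1]+s_.shape[1],3),np.uint8)
o[:t.shape[0],:t.shape[1]]=t;o[:s_.shape[0],t.shape[1]:]=s_; 
o2=cv2.resize(I['side'][250:315,300:400],None,fx=3,fy=3)
F=np.zeros((o.shape[0]+o2.shape[0],o.shape[1],3),np.uint8);F[:o.shape[0]]=o;F[o.shape[0]:,:o2.shape[1]]=o2
g=cv2.resize(I['side'][20:120,120:190],None,fx=1.95,fy=1.95);F[o.shape[0]:,o2.shape[1]+10:o2.shape[1]+10+g.shape[1]]=g
cv2.imwrite('pics/crop1.png',F)
E
python3 m1.py
```

```text
top orange 75 c [ 0.3951 -0.2598] size [90.7626  9.6263] ang 3.2 z med 0.0179 [0.0143 0.0222]
top blade 175 c [ 0.4502 -0.2591] size [207.6254  17.3773] ang 3.6 z med 0.0122 [0.0029 0.0175]
top mat 3089 c [ 0.4534 -0.2795] size [175.9203 247.7478] ang 89.7 z med 0.0026 [-0.0022  0.0073]
top blue lip 281 c [ 0.6867 -0.0113] size [192.0846 196.1741] ang 77.6 z med 0.1126 [-0.0033  0.1174]
top case>50 2670 c [ 0.6728 -0.0149] size [169.9538 171.943 ] ang 77.6 z med 0.1117 [0.1036 0.1165]
top case top 2565 c [ 0.6729 -0.015 ] size [170.5879 171.1435] ang 77.2 z med 0.1118 [0.1067 0.1165]
top green 52 c [ 0.6849 -0.0167] size [16.743  36.5085] ang 72.0 z med 0.1117 [0.1074 0.1161]
top basket rim 357 c [0.4951 0.2658] size [174.8305 145.6444] ang 9.6 z med 0.0307 [0.0186 0.0356]
top basket floor 1675 c [0.4975 0.2718] size [182.494  153.8133] ang 9.6 z med 0.0056 [0.0012 0.01  ]
side orange 187 c [ 0.3927 -0.2664] size [97.1027 15.1644] ang 2.7 z med 0.0155 [0.006  0.0199]
side blade 188 c [ 0.4565 -0.2593] size [216.3031  20.8179] ang 3.5 z med 0.0101 [0.0011 0.0131]
side mat 3675 c [ 0.4
[... 3106 characters left out ...]
08075257615788646
-0.08 74 x -0.01855813415153547 0.01088058997395409 y -0.08291760248639246 0.06793566620474031 silh -0.0030589166992410688 0.024126388243543455 near -0.08238676339189349
-0.06 35 x -0.01314831020214059 0.01033711996836121 y -0.07850687625013585 0.07352335616666164 silh -0.00011081079374453587 0.02227726718447682 near -0.07917409690674011
-0.04 57 x -0.012667920304781442 0.009395370696300448 y -0.06514164943433574 0.047482249861284596 silh -0.0069155256999455135 0.02003015798383746 near -0.06473472608372782
-0.02 28 x -0.011893374361544105 0.009922741811967865 y -0.05626570683277409 0.04699694979428827 silh -0.009139704666029876 0.019503244337887582 near -0.05536994035989921
```

View pics/crop1.png

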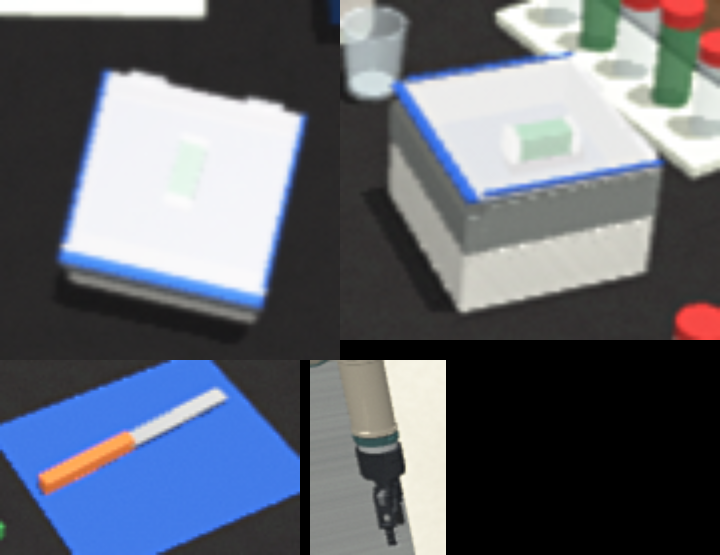

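The close crop confirms the orange-handled spatula with its steel blade, lying on the blue mat. It also shows the case with the blue lip facing the robot and the greenish cell under the cover. I move above the spatula, then turn.

send_rows(
  rows=[
    [-0.049,-0.066,0,0],
    [-0.049,-0.066,0,0],
    [-0.049,-0.066,0,0],
    [-0.049,-0.066,0,0],
    [-0.049,-0.066,0,0],
    [-0.049,-0.066,0,0],
    [-0.049,-0.066,0,0],
    [-0.049,-0.066,0,0],
    [-0.049,-0.066,0,0],
    [-0.049,-0.066,0,0],
    [-0.049,-0.066,0,0],
    [-0.049,-0.066,0,0],
    [-0.049,-0.066,0,0],
    [-0.049,-0.066,0,0],
    [-0.049,-0.066,0,0],
    [-0.049,-0.066,0,0],
    [-0.049,-0.066,0,0],
    [-0.049,-0.066,0,0],
    [-0.049,-0.066,0,0],
    [-0.049,-0.066,0,0],
  ],
)

```text
time_s: 1.77
ee_pos: [0.4204, -0.2672, 0.2309]
ee_rot: [-0.611, -3.081, -0.001]
force: [1.0, 0.8, 0.6]
gripper_width: 0.0856
grasp_force: 0.0
```

send_rows(
  rows=[
    [0,0,0,0.039],
    [0,0,0,0.039],
    [0,0,0,0.039],
    [0,0,0,0.039],
    [0,0,0,0.039],
    [0,0,0,0.039],
    [0,0,0,0.039],
    [0,0,0,0.039],
    [0,0,0,0.039],
    [0,0,0,0.039],
    [0,0,0,0.039],
    [0,0,0,0.039],
    [0,0,0,0.039],
    [0,0,0,0.039],
    [0,0,0,0.039],
    [0,0,0,0.039],
    [0,0,0,0.039],
    [0,0,0,0.039],
    [0,0,0,0.039],
    [0,0,0,0.039],
  ],
)

```text
time_s: 3.43
ee_pos: [0.4204, -0.265, 0.2308]
ee_rot: [-3.107, -0.461, 0.001]
force: [-0.3, -0.2, 0.9]
gripper_width: 0.0852
grasp_force: 0.0
```

send_rows(
  rows=[
    [0,0,0,0.039],
    [0,0,0,0.039],
    [0,0,0,0],
  ],
)

```text
time_s: 3.68
ee_pos: [0.4204, -0.265, 0.2309]
ee_rot: [-3.14, -0.084, 0.001]
force: [0.3, 0.1, 0.6]
gripper_width: 0.0858
grasp_force: 0.0
```

```bash
cat > m2.py <<'E'
from h import *
np.set_printoptions(precision=4,suppress=True)
im,d,C=snap('wrist'); cv2.imwrite('pics/w1.png',im); w=pts(d,C); H=cv2.cvtColor(im,cv2.COLOR_BGR2HSV)
print('cam pos',-C[1].T@C[2],'fwd',C[1][2], 'fx',C[0]['fx'])
ok=np.isfinite(w[...,0])
for n,m in (('orange',(H[...,0]>5)&(H[...,0]<20)&(H[...,1]>150)),('blade',(H[...,1]<60)&(H[...,2]>110)&(w[...,2]<.03)&(w[...,2]>.004)),('blue',(H[...,0]>100)&(H[...,0]<125)&(H[...,1]>120))):
    M=(m&ok).astype(np.uint8); k,L,S,_=cv2.connectedComponentsWithStats(M); 
    if k<2: print(n,'none'); continue
    j=1+S[1:,4].argmax(); P=w[L==j]; r=cv2.minAreaRect(P[:,:2].astype(np.float32)*1000)
    print(n,S[j],'c',np.array(r[0])/1000,'size',np.array(r[1]),'ang',r[2],'z',np.percentile(P[:,2],[5,50,95]))
E
python3 m2.py
```

```text
cam pos [ 0.5013 -0.26    0.3751] fwd [-0.3142 -0.0159 -0.9492] fx 283.52561489234694
orange [310 192   9  28 209] c [ 0.374 -0.262] size [38.1693 10.7007] ang 2.6175432205200195 z [0.0195 0.0205 0.0217]
blade [ 305   55   16  100 1353] c [ 0.4987 -0.2542] size [114.1274  17.8684] ang 3.5332744121551514 z [0.0056 0.0137 0.0151]
blue [  248    28   178   207 27621] c [ 0.4551 -0.2765] size [204.5864 244.7596] ang 87.08334350585938 z [0.003  0.0045 0.0058]
```

View pics/w1.png

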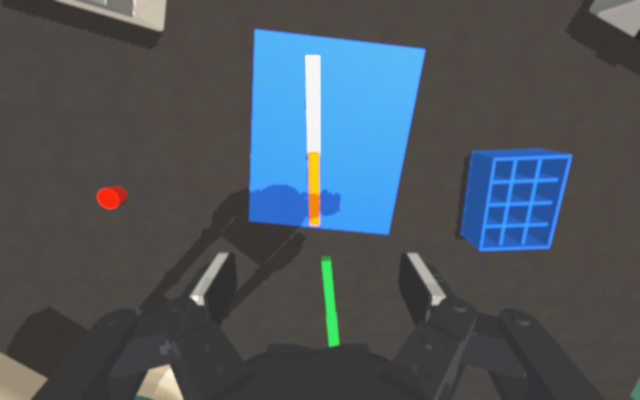

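The view shows the blade at pixels (313,55)–(313,153) and the orange handle below it down to row 227. The green look-alike is separate at (330,300). Two views agree: origin about (0.394, −0.261), yaw 3.5°, blade top at about 12 mm. I descend and grip.

send_rows(
  rows=[
    [-0.002,-0.012,0,-0.002],
    [0,0,0.08,0],
    [0,0,0.08,0],
    [0,0,0.08,0],
    [0,0,0.08,0],
    [0,0,0.08,0],
    [0,0,0.02,0],
    [0,0,0.02,0],
    [0,0,0.01,0],
    [0,0,0,0],
  ],
)

```text
time_s: 4.57
ee_pos: [0.4188, -0.2585, 0.0053]
ee_rot: [-3.138, -0.099, 0.003]
force: [-0.5, 0.6, -0.6]
gripper_width: 0.0856
grasp_force: 0.0
```

send_rows(
  rows=[
    [0,0,0,0],
    [0,0,0,0],
    [0,0,0,0],
    [0,0,0,0],
    [0,0,0,0],
    [0,0,0,0],
    [0,0,0,0],
    [0,0,0,0],
  ],
  grip=1,
  force=80,
)

```text
time_s: 5.23
ee_pos: [0.4196, -0.2595, 0.007]
ee_rot: [3.14, 0.097, 0.001]
force: [-0.6, 1.2, 5.9]
gripper_width: 0.0113
grasp_force: 78.7
```

send_rows(
  rows=[
    [0,0,-0.02,0],
    [0,0,-0.04,0],
    [0,0,-0.08,0],
    [0,0,-0.08,0],
    [0,0,-0.08,0],
    [0,0,-0.06,0],
    [0,0,0,0],
    [0,0,0,0],
  ],
)

```text
time_s: 5.9
ee_pos: [0.4202, -0.2599, 0.1881]
ee_rot: [3.137, 0.097, 0.005]
force: [-0.9, -0.9, -1.2]
gripper_width: 0.0118
grasp_force: 78.2
```

```bash
cat > m3.py <<'E'
from h import *
import sys
np.set_printoptions(precision=4,suppress=True)
im,d,C=snap('wrist'); cv2.imwrite(sys.argv[1],im); w=pts(d,C); H=cv2.cvtColor(im,cv2.COLOR_BGR2HSV)
s=manip.state(); R=Ro.from_rotvec(s['ee_rot']).as_matrix(); T=(w-s['ee_pos'])@R
m=(abs(T[...,1])<.03)&(abs(T[...,2])<.04)&(T[...,0]>.03)&(T[...,0]<.2)
P=T[m]; print(len(P),s['gripper_width'],s['ee_pos'],s['qpos'])
for a in np.arange(.03,.16,.01):
    q=P[(P[:,0]>=a)&(P[:,0]<a+.01)]
    if len(q)>5: print(round(a,3),len(q),'y',np.percentile(q[:,1],[3,50,97]),'z',np.median(q[:,2]),'xmax',q[:,0].max())
E
python3 m3.py pics/w2.png
```

```text
7329 0.011388372120325074 [ 0.4191 -0.259   0.1863] [-0.6951  0.1836  1.7479  0.0001  1.2098  0.8141]
0.03 582 y [-0.0073  0.0002  0.0078] z -0.008746904119794511 xmax 0.03999709966140312
0.04 616 y [-0.0075  0.0005  0.0076] z -0.008724014204812388 xmax 0.04999139923084153
0.05 651 y [-0.007  -0.      0.0077] z -0.008776089635014472 xmax 0.059998064958207004
0.06 721 y [-0.0073 -0.      0.0077] z -0.00884332270576609 xmax 0.06998789499008908
0.07 748 y [-0.0072  0.0004  0.0075] z -0.008829214944448395 xmax 0.07986902757463164
0.08 802 y [-0.0073  0.0004  0.0077] z -0.008875098206221215 xmax 0.08983266749975498
0.09 879 y [-0.0073  0.0004  0.0076] z -0.0088897624970357 xmax 0.09998771668037516
0.1 929 y [-0.0073  0.0004  0.0077] z -0.008964479523266806 xmax 0.10999720021608862
0.11 1020 y [-0.0073 -0.      0.0076] z -0.008923223924657907 xmax 0.11999189338855092
0.12 381 y [-0.0072  0.0004  0.0075] z -0.008898775729431267 xmax 0.12385900760517332
```

The blade is level and straight in the grip, with its tip about 124 mm ahead of the TCP. Next I turn to the case's yaw and go in front of the lip, still high.

send_rows(
  rows=[
    [0,0,0,0.03],
    [0,0,0,0.03],
    [0,0,0,0.03],
    [-0.01,-0.074,0,0],
    [-0.01,-0.074,0,0],
    [-0.01,-0.074,0,0],
    [-0.01,-0.074,0,0],
    [-0.01,-0.074,0,0],
    [-0.01,-0.074,0,0],
    [-0.01,-0.074,0,0],
    [-0.01,-0.074,0,0],
    [0,0,0.05,0],
    [0,0,0.05,0],
    [0,0,0,0],
    [0,0,0,0],
  ],
)

```text
time_s: 7.2
ee_pos: [0.4428, 0.0386, 0.1339]
ee_rot: [3.122, -0.346, -0.011]
force: [-0.1, 0.1, -0.2]
gripper_width: 0.0116
grasp_force: 78.4
```

```bash
cat > m4.py <<'E'
from h import *
np.set_printoptions(precision=4,suppress=True)
im,d,C=snap('wrist'); cv2.imwrite('pics/w3.png',im); w=pts(d,C); H=cv2.cvtColor(im,cv2.COLOR_BGR2HSV)
s=manip.state(); R=Ro.from_rotvec(s['ee_rot']).as_matrix(); T=(w-s['ee_pos'])@R
print(s['ee_pos'],s['qpos'],s['gripper_width'])
m=(abs(T[...,1])<.03)&(abs(T[...,2])<.04)&(T[...,0]>.05)&(T[...,0]<.135)&(w[...,2]>.13)
print('blade top world z',np.median(w[m][:,2]),'tip T',T[m][:,0].max())
blue=(H[...,0]>100)&(H[...,0]<125)&(H[...,1]>120)&(w[...,2]>.09)&(w[...,2]<.14)
P=w[blue]; print('lip',len(P),'z',np.percentile(P[:,2],[5,50,95]))
np.savez('w3.npz',im=im,w=w)
# front edge points: for each column the lowest blue pixel
E=[]
for c in range(640):
    r=np.where(blue[:,c])[0]
    if len(r)>3: E.append(w[r.max()-1,c])
E=np.array(E);vx,vy,x0,y0=cv2.fitLine(E[:,:2].astype(np.float32),cv2.DIST_HUBER,0,.001,.001).ravel()
print('front edge dir deg',np.degrees(np.arctan2(vy,vx)),'ends',E[0],E[-1],len(E))
cov=(w[...,2]>.09)&(w[...,2]<.14)&(w[...,0]>.57)&(w[...,0]<.80)&(abs(w[...,1]+.02)<.11)
Q=w[cov]; A=np.c_[Q[:,:2]-Q[:,:2].mean(0),np.ones(len(Q))]; k=np.linalg.lstsq(A,Q[:,2],rcond=None)[0]; print('plane',k,len(Q)); r=cv2.minAreaRect(Q[:,:2].astype(np.float32)*1000);print(r)
E
python3 m4.py
```

```text
[0.4444 0.0382 0.1354] [-0.0705  0.1653  1.9149  0.0001  1.0647  1.7217] 0.011594640095124708
blade top world z 0.14011207449121474 tip T 0.1208346588911809Traceback (most recent call last):
  File "m4.py", line 9, in <module>
    P=w[blue]; print('lip',len(P),'z',np.percentile(P[:,2],[5,50,95]))
                                      ~~~~~~~~~~~~~^^^^^^^^^^^^^^^^^^
    return _quantile_unchecked(
        a, q, axis, out, overwrite_input, method, keepdims, weights)
    return _ureduce(a,
                    func=_quantile_ureduce_func,
    ...<5 lines>...
                    overwrite_input=overwrite_input,
                    method=method)
    r = func(a, **kwargs)
    result = _quantile(arr,
                       quantiles=q,
    ...<2 lines>...
                       out=out,
                       weights=wgt)
    slices_having_nans = np.isnan(arr[-1, ...])
                                  ~~~^^^^^^^^^
IndexError: index -1 is out of bounds for axis 0 with size 0
```

View pics/w3.png

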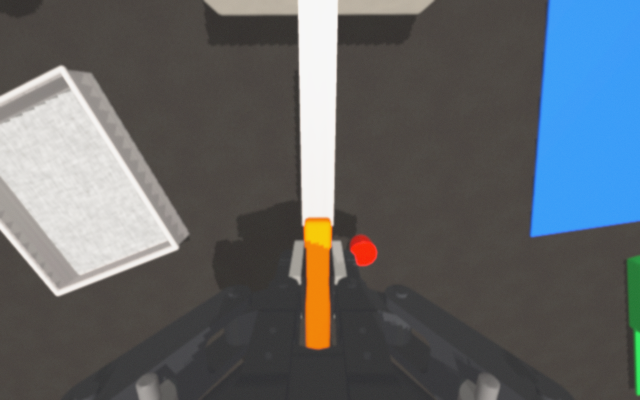

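The camera shows the case front at the top edge, and the blade runs out of the frame, so the tip and lip must be measured from the fixed cameras. The earlier 124 mm was the frame edge, so I work the tip out from the handle–blade joint at (318,222).

```bash
cat > m5.py <<'E'
from h import *
np.set_printoptions(precision=4,suppress=True)
S=[manip.state()['ee_pos'] for _ in range(1)]
Z=np.load; 
s=manip.state(); p=s['ee_pos']; R=Ro.from_rotvec(s['ee_rot']).as_matrix()
im,d,C=snap('wrist'); w=pts(d,C); H=cv2.cvtColor(im,cv2.COLOR_BGR2HSV); T=(w-p)@R
org=(H[...,0]>5)&(H[...,0]<30)&(H[...,1]>150)&(abs(T[...,1])<.02)
# joint: first non-orange row along column 318
col=[(r,T[r,318].round(4),H[r,318]) for r in range(205,240,4)]
for c in col: print(*c)
out=[]
for n in ('top','side'):
    im,d,C=snap(n); w=pts(d,C); np.savez(f'{n}1.npz',im=im,d=d)
    O=np.array([.6796,-.0165,0]); ex=np.array([.9755,-.2198,0])
    print(n,'lip proj',proj(O-.089*ex+[0,0,.106],C),'tip proj',proj(p+R@np.array([.135,0,-.0055]),C))
    H=cv2.cvtColor(im,cv2.COLOR_BGR2HSV)
    ey=np.array([.2198,.9755,0]); L=(w-O)@np.c_[ex,ey,[0,0,1]]
    blue=(H[...,0]>100)&(H[...,0]<125)&(H[...,1]>120)&(L[...,2]>.08)&(L[...,2]<.14)&(abs(L[...,0]+.084)<.03)&(abs(L[...,1])<.075)
    P=L[blue]; print(' lip local x',np.percentile(P[:,0],[2,50,98]),'z',np.percentile(P[:,2],[10,50,90]),len(P), 'slope',np.polyfit(P[:,1],P[:,0],1))
    u=proj(O-.10*ex+[0,0,.11],C)[0].astype(int); q=cv2.resize(im[u[1]-35:u[1]+35,u[0]-50:u[0]+50],None,fx=4,fy=4,interpolation=cv2.INTER_CUBIC); print(' crop origin',u-[50,35]); out.append(q)
    cov=(abs(L[...,0]+.007)<.075)&(abs(L[...,1])<.08)&(abs(L[...,2]-.11)<.02); Q=L[cov]; print(' cover plane', np.linalg.lstsq(np.c_[Q[:,0]-.075,Q[:,1],np.ones(len(Q))],Q[:,2],rcond=None)[0])
cv2.imwrite('pics/tip1.png',np.vstack(out))
E
python3 m5.py
```

```text
205 [ 0.032  -0.0005 -0.0069] [ 10   3 245]
209 [ 0.0297 -0.0005 -0.0066] [ 15   4 245]
213 [ 0.0273 -0.0005 -0.0062] [ 15   4 245]
217 [ 0.0258 -0.0005 -0.0082] [ 13  99 241]
221 [ 0.026  -0.0005 -0.0139] [ 19 245 247]
225 [ 0.0233 -0.0005 -0.0127] [ 24 245 247]
229 [ 0.0215 -0.0005 -0.0134] [ 24 245 247]
233 [ 0.0194 -0.0005 -0.0137] [ 24 245 247]
237 [ 0.017  -0.0005 -0.0133] [ 24 245 247]
top lip proj [[319.857  164.9089]] tip proj [[317.9173 168.3884]]
 lip local x [-0.0921 -0.0885 -0.0837] z [0.1084 0.1132 0.1168] 133 slope [-0.0072 -0.0882]
 crop origin [269 132]
 cover plane [-0.0218 -0.0002  0.1099]
side lip proj [[336.7779 185.3744]] tip proj [[331.7657 177.0819]]
 lip local x [-0.0929 -0.0873 -0.0823] z [0.1094 0.1118 0.1139] 78 slope [ 0.002  -0.0877]
 crop origin [283 149]
 cover plane [-0.0212  0.0022  0.1079]
```

View pics/tip1.png

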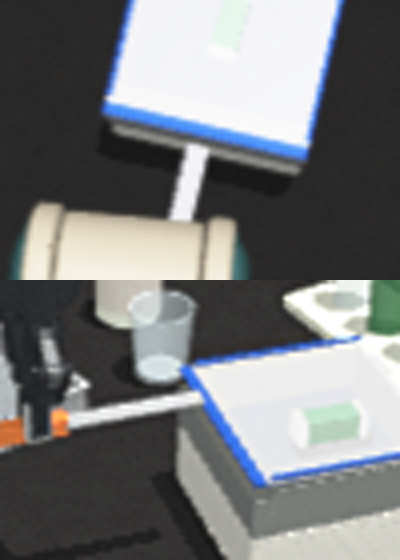

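Findings from the two views:

- **Cover:** 0.0215 rad open, so the underside of the lip is about 109.5 mm up and the ledge top is 96 mm.
- **Tip:** about 14 mm short of the lip front, seen at top (318,168) with the lip at row 166, and laterally centred.

I lower the blade to slot height, go 24 mm in, and look before lifting.

send_rows(
  rows=[
    [0,0,0.03,0],
    [0,0,0.03,0],
    [0,0,0.014,0],
    [0,0,0,0],
    [0.01,0,0,0],
    [0.01,0,0,0],
    [0.01,0,0,0],
    [0.01,0,0,0],
    [0.008,0,0,0],
    [0,0,0,0],
  ],
)

```text
time_s: 8.23
ee_pos: [0.4703, 0.0327, 0.0996]
ee_rot: [-3.122, 0.347, -0.003]
force: [-0.2, 0.0, -1.0]
gripper_width: 0.0117
grasp_force: 78.5
```

```bash
cat > m6.py <<'E'
from h import *
np.set_printoptions(precision=4,suppress=True)
s=manip.state(); p=s['ee_pos']; R=Ro.from_rotvec(s['ee_rot']).as_matrix(); print(p,s['force'],s['moment'],s['gripper_width'])
O=np.array([.6762,-.0157,0]); ex=np.array([.9755,-.2198,0]); ey=np.array([.2198,.9755,0]); A=np.c_[ex,ey,[0,0,1]]
print('tip local',(p+R@np.array([.1355,0,-.0055])-O)@A)
im,d,C=snap('side'); w=pts(d,C); u=[335,185]
big=cv2.resize(im[150:230,290:410],None,fx=5,fy=5,interpolation=cv2.INTER_CUBIC); cv2.imwrite('pics/tip2.png',big)
th0=.0215;r=.154;k=0
for a,b in ((.0215,.6),(.6,1.13)):
    t=np.linspace(a,b,11); print(np.c_[np.diff(-np.cos(t))*r/.5,-np.diff(np.sin(t))*r/.5].round(4).tolist())
E
python3 m6.py
```

```text
[0.4703 0.0327 0.0996] [-0.1672  0.038  -0.9929] [0.0396 0.0149 0.007 ] 0.011669407597638503
tip local [-0.076   0.002   0.1054]
[[0.0009, -0.0178], [0.0019, -0.0177], [0.0029, -0.0176], [0.004, -0.0174], [0.005, -0.0171], [0.0059, -0.0168], [0.0069, -0.0164], [0.0078, -0.016], [0.0087, -0.0155], [0.0096, -0.015]]
[[0.0096, -0.0132], [0.0103, -0.0127], [0.0109, -0.0121], [0.0115, -0.0115], [0.0121, -0.0109], [0.0127, -0.0103], [0.0132, -0.0096], [0.0137, -0.0089], [0.0142, -0.0081], [0.0146, -0.0074]]
```

View pics/tip2.png

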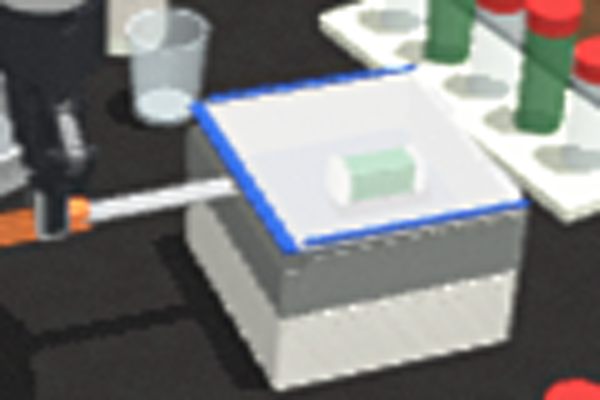

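The blade passes under the lip at crop (235,188), and the tip is about 13 mm inside. I lift gently along the cover's arc.

send_rows(
  rows=[
    [0,0,-0.006,0],
    [0.0005,0,-0.009,0],
    [0.0005,0,-0.009,0],
    [0.001,0,-0.009,0],
    [0.001,0,-0.009,0],
    [0.0015,0,-0.009,0],
    [0.0015,0,-0.009,0],
    [0.002,0,-0.0087,0],
    [0.002,0,-0.0087,0],
    [0.0025,0,-0.0085,0],
    [0.0025,0,-0.0085,0],
    [0,0,0,0],
  ],
)

```text
time_s: 9.28
ee_pos: [0.477, 0.0312, 0.1475]
ee_rot: [-3.122, 0.347, -0.004]
force: [-0.4, 1.0, -1.5]
gripper_width: 0.0118
grasp_force: 78.3
```

```bash
cat > m7.py <<'E'
from h import *
np.set_printoptions(precision=4,suppress=True)
s=manip.state(); p=s['ee_pos']; R=Ro.from_rotvec(s['ee_rot']).as_matrix(); print(s['time_s'],p,s['force'],s['moment'],s['gripper_width'])
O=np.array([.6762,-.0157,0]); ex=np.array([.9755,-.2198,0]); ey=np.array([.2198,.9755,0]); A=np.c_[ex,ey,[0,0,1]]
t=(p+R@np.array([.1355,0,-.0067])-O)@A; v=np.array([.075-t[0],t[2]-.106]); print('tip local',t,'r',np.hypot(*v),'theta by tip',np.arctan2(v[1],v[0]))
for n in ('top','side'):
    im,d,C=snap(n); w=pts(d,C); L=(w-O)@A; H=cv2.cvtColor(im,cv2.COLOR_BGR2HSV)
    blue=(H[...,0]>100)&(H[...,0]<125)&(H[...,1]>120)&(abs(L[...,1])<.07)&(L[...,2]>.1)&(L[...,0]<.06)&(L[...,0]>-.11)
    # blue points in the lip band: radius > 150 mm
    rr=np.hypot(L[...,0]-.075,L[...,2]-.106); b=blue&(rr>.150)&(rr<.175); Q=L[b]
    a=np.arctan2(Q[:,2]-.106,.075-Q[:,0]); print(n,len(Q),'lip r',np.median(rr[b]) if len(Q) else 0,'theta (top face ~+.024)',np.percentile(a,[10,50,90]) if len(Q) else 0)
E
python3 m7.py
```

```text
9.2833 [0.477  0.0312 0.1475] [-0.4099  0.9882 -1.4926] [0.0792 0.3071 0.0392] 0.011775048018431006
tip local [-0.0691  0.0021  0.1545] r 0.15204732225053988 theta by tip 0.32455193392924714
top 132 lip r 0.16029094592297882 theta (top face ~+.024) [0.3088 0.328  0.3447]
side 80 lip r 0.16002516664572652 theta (top face ~+.024) [0.3015 0.3176 0.3272]
```

send_rows(
  rows=[
    [0.003,0,-0.0084,0],
    [0.003,0,-0.0084,0],
    [0.0035,0,-0.0082,0],
    [0.0035,0,-0.0082,0],
    [0.004,0,-0.008,0],
    [0.004,0,-0.008,0],
    [0.0044,0,-0.0078,0],
    [0.0044,0,-0.0078,0],
    [0.0048,0,-0.0075,0],
    [0.0048,0,-0.0075,0],
    [0.0048,0,-0.0066,0],
    [0.0048,0,-0.0066,0],
    [0.0051,0,-0.0064,0],
    [0.0051,0,-0.0064,0],
    [0.0055,0,-0.006,0],
    [0.0055,0,-0.006,0],
    [0,0,0,0],
  ],
)

```text
time_s: 10.8
ee_pos: [0.5116, 0.0234, 0.2062]
ee_rot: [3.122, -0.347, 0.004]
force: [-1.2, 1.3, -0.4]
gripper_width: 0.0117
grasp_force: 78.4
```

```bash
python3 m7.py
```

```text
10.8 [0.5116 0.0234 0.2062] [-1.1976  1.2977 -0.4046] [0.0657 0.1385 0.0428] 0.011702574746486097
tip local [-0.0337  0.002   0.2132] r 0.15266000522575143 theta by tip 0.7786268903839533
top 130 lip r 0.1613615208717154 theta (top face ~+.024) [0.7708 0.7887 0.799 ]
side 49 lip r 0.1621450516722909 theta (top face ~+.024) [0.7655 0.7768 0.7847]
```

send_rows(
  rows=[
    [0.0057,0,-0.0057,0],
    [0.0057,0,-0.0057,0],
    [0.006,0,-0.0054,0],
    [0.006,0,-0.0054,0],
    [0.0063,0,-0.0051,0],
    [0.0063,0,-0.0051,0],
    [0.0066,0,-0.0048,0],
    [0.0066,0,-0.0048,0],
    [0.0068,0,-0.0044,0],
    [0.0068,0,-0.0044,0],
    [0.0071,0,-0.004,0],
    [0.0071,0,-0.004,0],
    [0,0,0,0],
  ],
)

```text
time_s: 11.98
ee_pos: [0.5492, 0.015, 0.2353]
ee_rot: [-3.122, 0.347, -0.003]
force: [-0.5, -0.4, -1.0]
gripper_width: 0.0115
grasp_force: 78.4
```

```bash
python3 m7.py
```

```text
11.9833 [0.5492 0.015  0.2353] [-0.4944 -0.4451 -1.0144] [-0.0024  0.075   0.026 ] 0.011497381315281486
tip local [0.0048 0.002  0.2423] r 0.15326117568821535 theta by tip 1.0952824574549693
top 80 lip r 0.1626068441223018 theta (top face ~+.024) [1.0917 1.1072 1.1134]
side 43 lip r 0.16131784505350638 theta (top face ~+.024) [1.083  1.0937 1.1021]
```

send_rows(
  rows=[
    [0.0073,0,-0.0036,0],
    [0.0035,0,-0.0016,0],
    [0,0,0,0],
  ],
)

```text
time_s: 12.33
ee_pos: [0.5534, 0.014, 0.2376]
ee_rot: [-3.122, 0.347, -0.001]
force: [-0.8, 0.6, -0.4]
gripper_width: 0.0114
grasp_force: 78.5
```

send_rows(
  rows=[
    [0.0035,0,-0.0016,0],
    [0,0,0,0],
  ],
)

```text
time_s: 12.5
ee_pos: [0.555, 0.0136, 0.2383]
ee_rot: [-3.122, 0.347, -0.0]
force: [-1.3, 0.0, -0.9]
gripper_width: 0.0118
grasp_force: 78.5
```

```bash
python3 m7.py
```

```text
12.5 [0.555  0.0136 0.2383] [-1.3033  0.024  -0.8943] [0.0674 0.2267 0.0129] 0.011780730958355587
tip local [0.0108 0.002  0.245 ] r 0.1531285344156609 theta by tip 1.1380416912789044
top 70 lip r 0.1629119573765682 theta (top face ~+.024) [1.1346 1.1478 1.157 ]
side 48 lip r 0.1605195037306487 theta (top face ~+.024) [1.1283 1.1373 1.1509]
```

send_rows(
  rows=[
    [0.004,0,-0.0018,0],
    [0,0,0,0],
    [0,0,0,0],
  ],
)

```text
time_s: 12.85
ee_pos: [0.5552, 0.0135, 0.2386]
ee_rot: [-3.122, 0.347, 0.006]
force: [-4.7, 0.8, -1.0]
gripper_width: 0.0117
grasp_force: 78.5
```

send_rows(
  rows=[
    [0.004,0,-0.0018,0],
    [0,0,0,0],
    [0,0,0,0],
  ],
)

```text
time_s: 13.1
ee_pos: [0.5553, 0.0135, 0.2391]
ee_rot: [-3.122, 0.346, 0.012]
force: [-8.4, 1.3, 0.2]
gripper_width: 0.0114
grasp_force: 78.5
```

```bash
python3 m7.py
```

```text
13.1 [0.5553 0.0135 0.2391] [-8.3576  1.2607  0.1987] [ 0.2548  1.2495 -0.006 ] 0.011435842660078722
tip local [0.0112 0.002  0.2447] r 0.15267283303603682 theta by tip 1.139861772201194
top 46 lip r 0.1623854918858207 theta (top face ~+.024) [1.137  1.1503 1.1568]
side 45 lip r 0.16088220026596506 theta (top face ~+.024) [1.1289 1.1371 1.151 ]
```

The force rises to 8 N with no further motion, so the cover is at its stop. I retract straight out, go back over the mat, and check the cover and blade.

send_rows(
  rows=[
    [-0.01,0,0.002,0],
    [-0.02,0,0.002,0],
    [-0.04,0,0,0],
    [-0.075,0,0,0],
    [-0.075,0,0,0],
    [-0.075,0,0,0],
    [0,0,0,-0.03],
    [0,0,0,-0.03],
    [0,0,0,-0.03],
    [-0.002,0.076,0,0],
    [-0.002,0.076,0,0],
    [-0.002,0.076,0,0],
    [-0.002,0.076,0,0],
    [-0.002,0.076,0,0],
    [-0.002,0.076,0,0],
    [-0.002,0.076,0,0],
    [-0.002,0.076,0,0],
    [0,0,0,0],
    [0,0,0,0],
  ],
)

```text
time_s: 14.78
ee_pos: [0.4258, -0.2611, 0.238]
ee_rot: [3.139, 0.091, 0.002]
force: [-0.6, 2.1, -1.0]
gripper_width: 0.0114
grasp_force: 78.6
```

```bash
python3 m3.py pics/w4.png; cat > m8.py <<'E'
from h import *
import sys
np.set_printoptions(precision=4,suppress=True)
O=np.array([.6762,-.0157,0]); ex=np.array([.9755,-.2198,0]); ey=np.array([.2198,.9755,0]); A=np.c_[ex,ey,[0,0,1]]
out=[]
for n in ('top','side'):
    im,d,C=snap(n); w=pts(d,C); L=(w-O)@A; H=cv2.cvtColor(im,cv2.COLOR_BGR2HSV)
    blue=(H[...,0]>100)&(H[...,0]<125)&(H[...,1]>120)&(abs(L[...,1])<.07)&(L[...,2]>.1)&(L[...,0]<.06)&(L[...,0]>-.11)
    rr=np.hypot(L[...,0]-.075,L[...,2]-.106); b=blue&(rr>.150)&(rr<.175); Q=L[b]; a=np.arctan2(Q[:,2]-.106,.075-Q[:,0])
    print(n,'lip',len(Q),'theta',np.percentile(a,[10,50,90]) if len(Q) else 0, 'lip xyz',np.median(Q,0) if len(Q) else 0)
    g=(H[...,0]>35)&(H[...,0]<90)&(H[...,1]>15)&(L[...,2]>.07)&(L[...,2]<.13)&(abs(L[...,0])<.07)&(abs(L[...,1])<.05); Q=L[g]
    if len(Q)>5: print(' green',len(Q),np.percentile(Q,[2,50,98],axis=0)); r=cv2.minAreaRect(Q[:,:2].astype(np.float32)*1000); print(r)
    u=proj(O+[0,0,.12],C)[0].astype(int); out.append(cv2.resize(im[u[1]-40:u[1]+35,u[0]-50:u[0]+50],None,fx=4,fy=4,interpolation=cv2.INTER_CUBIC))
cv2.imwrite(sys.argv[1],np.vstack(out))
E
python3 m8.py pics/open.png
```

```text
7276 0.011546786921631235 [ 0.4255 -0.2594  0.238 ] [-0.6875  0.1555  1.6493  0.0006  1.3359  0.8234]
0.03 591 y [-0.0066  0.0008  0.0085] z -0.0068981040134065445 xmax 0.03999357911365835
0.04 617 y [-0.0064  0.0008  0.0086] z -0.006911704719430543 xmax 0.0499948700904126
0.05 645 y [-0.0064  0.0009  0.0085] z -0.006862773502357975 xmax 0.05998970012810216
0.06 719 y [-0.0065  0.0013  0.0086] z -0.00691635521429875 xmax 0.0699867701966689
0.07 760 y [-0.0062  0.0013  0.0085] z -0.006921973851024414 xmax 0.07989542907052286
0.08 808 y [-0.0064  0.0009  0.0086] z -0.006864485224429102 xmax 0.08985269155617974
0.09 881 y [-0.0063  0.0014  0.0085] z -0.006933882694002128 xmax 0.09999226938375466
0.1 943 y [-0.0064  0.0009  0.0087] z -0.0068987183560279735 xmax 0.10999958656009436
0.11 1026 y [-0.0063  0.0014  0.0086] z -0.006952184222547787 xmax 0.11999412610435954
0.12 286 y [-0.0061  0.0012  0.0085] z -0.00681561877624208 xmax 0.12295981509941944
top lip 89 theta [1.1343 1.1486 1.158 ] lip xyz [ 0.008  -0.0008  0.2546]
 green 120 [[-0.017  -0.0099  0.0717]
 [ 0.0103  0.0014  0.1012]
 [ 0.0369  0.0145  0.1067]]
((10.978961944580078, 3.175938606262207), (26.375980377197266, 56.169921875), 87.11292266845703)
side lip 38 theta [1.1274 1.1393 1.1502] lip xyz [ 0.0075 -0.0135  0.2527]
 green 164 [[-0.0162 -0.0151  0.0741]
 [ 0.0103 -0.0084  0.0945]
 [ 0.0369  0.0113  0.1022]]
((11.378690719604492, -1.7300119400024414), (27.952739715576172, 57.85813522338867), 86.52276611328125)
```

View pics/open.png

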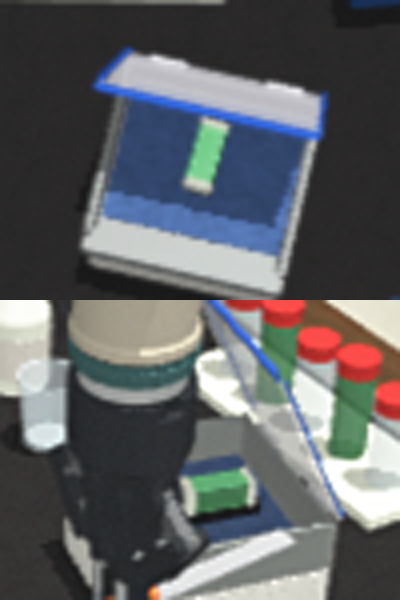

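The cover stands open at about 1.13. In the top crop the cell lies at (207,155), with its front end clear of the lip. The blade is level. I lay the spatula back on the mat.

send_rows(
  rows=[
    [-0.012,0,0,0],
    [0,0,0.08,0],
    [0,0,0.08,0],
    [0,0,0.08,0],
    [0,0,0.08,0],
    [0,0,0.08,0],
    [0,0,0.04,0],
    [0,0,0.016,0],
    [0,0,0,0],
    [0,0,0,0],
  ],
)

```text
time_s: 15.77
ee_pos: [0.4202, -0.259, 0.0108]
ee_rot: [3.139, 0.099, 0.002]
force: [-0.3, -0.2, -0.8]
gripper_width: 0.0115
grasp_force: 78.7
```

send_rows(
  rows=[
    [0,0,0.003,0],
    [0,0,0.003,0],
    [0,0,0,0],
    [0,0,0,0],
  ],
)

```text
time_s: 16.1
ee_pos: [0.4199, -0.2594, 0.0077]
ee_rot: [3.139, 0.097, 0.002]
force: [-0.9, -0.1, -0.0]
gripper_width: 0.0115
grasp_force: 78.7
```

send_rows(
  rows=[
    [0,0,0.002,0],
    [0,0,0.001,0],
    [0,0,0,0],
    [0,0,0,0],
  ],
)

```text
time_s: 16.43
ee_pos: [0.4199, -0.2595, 0.007]
ee_rot: [3.139, 0.097, 0.002]
force: [-1.4, 0.5, 11.6]
gripper_width: 0.0119
grasp_force: 80.2
```

send_rows(
  rows=[
    [0,0,0.001,0],
    [0,0,0,0],
    [0,0,0,0],
  ],
)

```text
time_s: 16.68
ee_pos: [0.42, -0.2595, 0.007]
ee_rot: [3.139, 0.097, 0.002]
force: [-2.7, 2.6, 16.3]
gripper_width: 0.0116
grasp_force: 80.8
```

The spatula is resting on the mat. I release, rise clear, and turn to the case's yaw. I also watch how the arm behaves near its reach limit, because the cover's overhang is tight for a vertical wrist.

send_rows(
  rows=[
    [0,0,-0.002,0],
    [0,0,0,0],
    [0,0,0,0],
    [0,0,0,0],
    [0,0,0,0],
    [0,0,0,0],
    [0,0,-0.02,0],
    [0,0,-0.04,0],
    [0,0,-0.075,0],
    [0,0,-0.075,0],
    [0,0,-0.075,0],
    [0,0,-0.075,0],
    [0,0,-0.075,0],
    [0,0,-0.075,0],
    [0,0,-0.075,0],
    [0,0,-0.075,0],
  ],
  grip=-1,
  force=30,
)

```text
time_s: 18.02
ee_pos: [0.4191, -0.2588, 0.3378]
ee_rot: [-3.14, -0.097, -0.0]
force: [0.2, 0.3, 0.3]
gripper_width: 0.0856
grasp_force: 0.0
```

send_rows(
  rows=[
    [0,0,0,0.03],
    [0,0,0,0.03],
    [0,0,0,0.03],
    [0.044,-0.054,0,0],
    [0.044,-0.054,0,0],
    [0.044,-0.054,0,0],
    [0.044,-0.054,0,0],
    [0.044,-0.054,0,0],
    [0.044,-0.054,0,0],
    [0,0,0,0],
  ],
)

```text
time_s: 18.85
ee_pos: [0.5882, -0.1259, 0.3343]
ee_rot: [-3.119, 0.338, -0.002]
force: [-0.1, 0.5, -0.7]
gripper_width: 0.0855
grasp_force: 0.0
```

```bash
cat > m9.py <<'E'
from h import *
np.set_printoptions(precision=4,suppress=True)
s=manip.state(); R=Ro.from_rotvec(s['ee_rot']).as_matrix(); print(s['ee_pos'],s['qpos'],'toolz',R[:,2],'toolx',R[:,0])
for n in ('top','side'):
    im,d,C=snap(n); w=pts(d,C); H=cv2.cvtColor(im,cv2.COLOR_BGR2HSV); r0=(slice(170,260),slice(365,435)) if n=='top' else (slice(240,325),slice(290,410))
    m=np.zeros(d.shape,bool); m[r0]=True
    o=m&(H[...,0]>5)&(H[...,0]<20)&(H[...,1]>150); b=m&(H[...,1]<80)&(H[...,2]>120)
    for l,k in(('orange',o),('blade',b)):
        P=w[k&np.isfinite(w[...,0])]; r=cv2.minAreaRect(P[:,:2].astype(np.float32)*1000) if len(P)>4 else None; print(n,l,len(P),r,np.median(P[:,2]) if len(P) else 0)
E
python3 m9.py
```

```text
[ 0.5882 -0.1259  0.3343] [-0.329   0.2799  1.2501  0.0041  1.6112  1.4579] toolz [ 0.0017  0.0038 -1.    ] toolx [ 0.9768 -0.2143  0.0009]
top orange 67 ((383.14569091796875, -201.62115478515625), (86.23743438720703, 134.5923309326172), 9.60752010345459) 0.0184667460745013
top blade 1195 ((466.79754638671875, -174.9495086669922), (244.80889892578125, 190.4182891845703), 1.225852131843567) 0.7184191496986294
side orange 187 ((393.2760925292969, -266.3241882324219), (98.13671112060547, 15.511459350585938), 3.159597158432007) 0.015374849637929672
side blade 279 ((520.3997802734375, -250.16262817382812), (342.59356689453125, 31.562406539916992), 3.6643595695495605) 0.010139376733649227
```

The spatula is back flat on the mat at its old place. Now I probe outward, high above everything.

send_rows(
  rows=[
    [0.07,0.008,0,0],
    [0.07,0.008,0,0],
    [0.07,0.008,0,0],
    [0.07,0.008,0,0],
    [0.07,0.008,0,0],
    [0,0,0,0],
  ],
)

```text
time_s: 19.45
ee_pos: [0.7547, -0.1922, 0.3301]
ee_rot: [3.122, -0.351, -0.003]
force: [-0.1, -0.3, -2.6]
gripper_width: 0.0855
grasp_force: 0.0
```

send_rows(
  rows=[
    [0.05,0.006,0,0],
    [0.05,0.006,0,0],
    [0,0,0,0],
  ],
)

```text
time_s: 19.7
ee_pos: [0.7999, -0.208, 0.3314]
ee_rot: [3.122, -0.35, -0.004]
force: [0.1, 0.0, -1.4]
gripper_width: 0.0859
grasp_force: 0.0
```

send_rows(
  rows=[
    [0.05,0.006,0,0],
    [0.05,0.006,0,0],
    [0,0,0,0],
  ],
)

```text
time_s: 19.95
ee_pos: [0.8461, -0.2241, 0.3251]
ee_rot: [-3.119, 0.35, 0.021]
force: [4.1, -1.8, -3.8]
gripper_width: 0.0852
grasp_force: 0.0
```

send_rows(
  rows=[
    [0.04,0.004,0,0],
    [0.04,0.004,0,0],
    [0,0,0,0],
  ],
)

```text
time_s: 20.2
ee_pos: [0.8617, -0.2294, 0.3227]
ee_rot: [3.118, -0.347, 0.037]
force: [-0.2, -0.4, -0.6]
gripper_width: 0.0854
grasp_force: 0.0
```

```bash
python3 - <<'E'
from h import *
np.set_printoptions(precision=4,suppress=True)
s=manip.state(); R=Ro.from_rotvec(s['ee_rot']).as_matrix(); print(s['ee_pos'],s['qpos'],s['joint_vel'],'toolz',R[:,2],'toolx',R[:,0],s['force'])
E
```

```text
[ 0.8617 -0.2294  0.3227] [-0.3388  0.8649  0.2236  0.0018  2.0293  1.4548] [ 0.0062 -0.0227 -0.0052  0.001   0.0454  0.0018] toolz [ 0.023  -0.0064 -0.9997] toolx [ 0.9752 -0.2201  0.0239] [-0.1953 -0.38   -0.6388]
```

send_rows(
  rows=[
    [0.08,0.009,0,0],
    [0.08,0.009,0,0],
    [0.08,0.009,0,0],
    [0.08,0.009,0,0],
    [0,0,0,0],
  ],
)

```text
time_s: 20.62
ee_pos: [0.9207, -0.2565, 0.275]
ee_rot: [3.098, -0.345, 0.185]
force: [-0.9, 0.2, -0.4]
gripper_width: 0.085
grasp_force: 0.0
```

send_rows(
  rows=[
    [-0.08,-0.009,0,0],
    [-0.08,-0.009,0,0],
    [0,0,0,0],
  ],
)

```text
time_s: 20.87
ee_pos: [0.8572, -0.2329, 0.2642]
ee_rot: [3.107, -0.344, 0.146]
force: [0.1, 0.7, -0.3]
gripper_width: 0.0853
grasp_force: 0.0
```

```bash
cat > st.py <<'E'
from h import *
np.set_printoptions(precision=4,suppress=True)
s=manip.state(); R=Ro.from_rotvec(s['ee_rot']).as_matrix(); print(s['time_s'],s['ee_pos'],'q',s['qpos'],'toolz',R[:,2],'toolx',R[:,0],'tooly',R[:,1],s['force'])
E
python3 st.py
```

```text
20.8667 [ 0.8572 -0.2329  0.2642] q [-0.3477  0.7448  0.6193  0.0102  1.6842  1.4452] toolz [ 0.091  -0.0222 -0.9956] toolx [ 0.9715 -0.2177  0.0937] tooly [-0.2188 -0.9758  0.0018] [ 0.1223  0.6595 -0.2936]
```

The out-of-reach compromise tips the tool forward, and the tip is kept afterwards: 0.094 rad now. About 0.25 rad lets the wrist clear the cover lip, leaning back away from it. I check for obstacles around there before more.

```bash
python3 - <<'E'
from h import *
for n in('top','side'):
    z=np.load(f'{n}0.npz'); w=pts(z['d'],cam(n))
    for x in np.arange(.75,1.15,.05):
        r=[]
        for y in np.arange(-.45,.05,.05):
            m=(w[...,0]>=x)&(w[...,0]<x+.05)&(w[...,1]>=y)&(w[...,1]<y+.05); r.append(round(float(np.nanmax(w[...,2][m])),2) if m.any() else None)
        print(n,round(x,2),r)
E
```

```text
top 0.75 [0.01, 0.01, 0.01, 0.01, 0.01, 0.01, 0.01, 0.01, 0.11, 0.12]
top 0.8 [0.01, 0.01, 0.01, 0.01, 0.06, 0.11, 0.11, 0.01, 0.01, 0.01]
top 0.85 [0.01, 0.01, 0.12, 0.12, 0.12, 0.12, 0.12, 0.01, 0.11, 0.11]
top 0.9 [0.01, 0.01, 0.12, 0.12, 0.12, 0.12, 0.12, 0.01, 0.1, 0.11]
top 0.95 [0.01, 0.01, 0.11, 0.11, 0.11, 0.11, 0.01, 0.01, 0.01, 0.01]
top 1.0 [None, None, None, None, None, None, None, None, None, None]
top 1.05 [None, None, None, None, None, None, None, None, None, None]
top 1.1 [None, None, None, None, None, None, None, None, None, None]
side 0.75 [0.0, 0.0, 0.01, -0.0, 0.0, 0.0, 0.0, 0.0, 0.11, 0.11]
side 0.8 [0.01, 0.0, 0.0, 0.08, 0.11, 0.11, 0.1, 0.0, 0.01, 0.01]
side 0.85 [0.0, 0.0, 0.12, 0.11, 0.11, 0.11, 0.11, 0.0, 0.11, 0.11]
side 0.9 [0.0, 0.0, 0.11, 0.11, 0.11, 0.11, 0.11, 0.01, 0.1, 0.11]
side 0.95 [0.0, 0.0, 0.11, 0.11, 0.11, None, None, None, 0.0, 0.0]
side 1.0 [None, None, None, None, None, None, None, None, None, None]
side 1.05 [None, None, None, None, None, None, None, None, None, None]
side 1.1 [None, None, None, None, None, None, None, None, None, None]
```

send_rows(
  rows=[
    [0,0,-0.075,0],
    [0,0,-0.075,0],
    [0,0,-0.05,0],
    [0,0,0,0],
  ],
)

```text
time_s: 21.2
ee_pos: [0.8572, -0.2344, 0.3831]
ee_rot: [3.093, -0.343, 0.211]
force: [-0.1, -0.2, 1.3]
gripper_width: 0.0856
grasp_force: 0.0
```

send_rows(
  rows=[
    [0,0,-0.05,0],
    [0,0,-0.05,0],
    [0,0,0,0],
  ],
)

```text
time_s: 21.45
ee_pos: [0.8387, -0.2293, 0.4176]
ee_rot: [3.094, -0.343, 0.213]
force: [-1.1, 0.2, 1.4]
gripper_width: 0.0856
grasp_force: 0.0
```

```bash
python3 st.py
```

```text
21.45 [ 0.8387 -0.2293  0.4176] q [-0.3516  0.7586  0.2204  0.0126  2.025   1.4465] toolz [ 0.1327 -0.0366 -0.9905] toolx [ 0.9665 -0.2167  0.1375] tooly [-0.2197 -0.9756  0.0066] [-1.1212  0.2029  1.3828]
```

send_rows(
  rows=[
    [0.07,0.008,0,0],
    [0.07,0.008,0,0],
    [0.07,0.008,0,0],
    [0.07,0.008,0,0],
    [0,0,0,0],
  ],
)

```text
time_s: 21.87
ee_pos: [0.8976, -0.2556, 0.374]
ee_rot: [3.071, -0.342, 0.332]
force: [-0.7, -0.2, -1.2]
gripper_width: 0.085
grasp_force: 0.0
```

```bash
python3 st.py
```

```text
21.8667 [ 0.8976 -0.2556  0.374 ] q [-0.3595  0.8157  0.223   0.0205  1.8868  1.4415] toolz [ 0.2075 -0.0572 -0.9766] toolx [ 0.953  -0.2137  0.215 ] tooly [-0.221  -0.9752  0.0102] [-0.6985 -0.1619 -1.1902]
```

send_rows(
  rows=[
    [0.07,0.008,0,0],
    [0.07,0.008,0,0],
    [0.07,0.008,0,0],
    [0,0,-0.05,0],
    [0,0,0,0],
  ],
)

```text
time_s: 22.28
ee_pos: [0.9211, -0.2678, 0.3843]
ee_rot: [3.043, -0.338, 0.45]
force: [-0.1, -0.2, 2.0]
gripper_width: 0.085
grasp_force: 0.0
```

send_rows(
  rows=[
    [-0.07,-0.008,0,0],
    [-0.07,-0.008,0,0],
    [-0.07,-0.008,0,0],
    [-0.07,-0.008,0,0],
    [-0.07,-0.008,0,0],
    [0,0,0,0],
  ],
)

```text
time_s: 22.78
ee_pos: [0.7684, -0.213, 0.3316]
ee_rot: [3.052, -0.338, 0.423]
force: [0.3, -0.1, -1.9]
gripper_width: 0.0856
grasp_force: 0.0
```

```bash
python3 st.py
```

```text
22.7833 [ 0.7684 -0.213   0.3316] q [-0.3708  0.4422  1.042   0.0296  1.3819  1.4189] toolz [ 0.264  -0.0715 -0.9619] toolx [ 0.939  -0.2088  0.2733] tooly [-0.2203 -0.9753  0.012 ] [ 0.3032 -0.0968 -1.8659]
```

The tilt is now 0.277 rad and holds inside the workspace, with the finger line still horizontal. I go back in front of the case and measure the cell with the wrist camera.

send_rows(
  rows=[
    [-0.075,0,-0.021,0],
    [-0.075,0,-0.021,0],
    [-0.075,0,-0.021,0],
    [-0.075,0,-0.021,0],
    [-0.075,0,-0.021,0],
    [-0.075,0,-0.021,0],
    [0,-0.07,0,0],
    [0,-0.07,0,0],
    [0,-0.07,0,0],
    [0,-0.07,0,0],
    [0,-0.07,0,0],
    [-0.014,0,0.048,0],
    [-0.014,0,0.048,0],
    [0,0,0,0],
    [0,0,0,0],
  ],
)

```text
time_s: 24.03
ee_pos: [0.5903, 0.0039, 0.2787]
ee_rot: [3.044, -0.338, 0.446]
force: [0.1, 0.1, 0.9]
gripper_width: 0.0856
grasp_force: 0.0
```

```bash
python3 st.py; cat > m10.py <<'E'
from h import *
np.set_printoptions(precision=4,suppress=True)
O=np.array([.6762,-.0157,0]); ex=np.array([.9755,-.2198,0]); ey=np.array([.2198,.9755,0]); A=np.c_[ex,ey,[0,0,1]]
im,d,C=snap('wrist'); w=pts(d,C); L=(w-O)@A; H=cv2.cvtColor(im,cv2.COLOR_BGR2HSV); np.savez('w5.npz',im=im,d=d,L=L)
print('cam local',(-C[1].T@C[2]-O)@A)
g=(H[...,0]>35)&(H[...,0]<90)&(H[...,1]>15)&(L[...,2]>.07)&(L[...,2]<.13)&(abs(L[...,0])<.07)&(abs(L[...,1])<.05)
Q=L[g]; print(len(Q),np.percentile(Q,[2,50,98],axis=0) if len(Q) else '')
t=g&(L[...,2]>.095); Q=L[t]; print('top face',len(Q),cv2.minAreaRect(Q[:,:2].astype(np.float32)*1000) if len(Q)>4 else '')
cv2.imwrite('pics/w5.png',im)
E
python3 m10.py
```

```text
24.0333 [0.5903 0.0039 0.2787] q [-0.0768  0.129   1.6189 -0.0621  1.1065  1.7347] toolz [ 0.2784 -0.0771 -0.9574] toolx [ 0.9347 -0.2078  0.2885] tooly [-0.2212 -0.9751  0.0142] [0.0614 0.0511 0.8777]
cam local [-0.052   0.0032  0.4401]
798 [[-0.0113 -0.0082  0.0707]
 [ 0.0122  0.0036  0.1037]
 [ 0.0355  0.0144  0.1052]]
top face 772 ((12.691009521484375, 2.9795656204223633), (21.918596267700195, 49.53362274169922), 88.01509094238281)
```

View pics/w5.png

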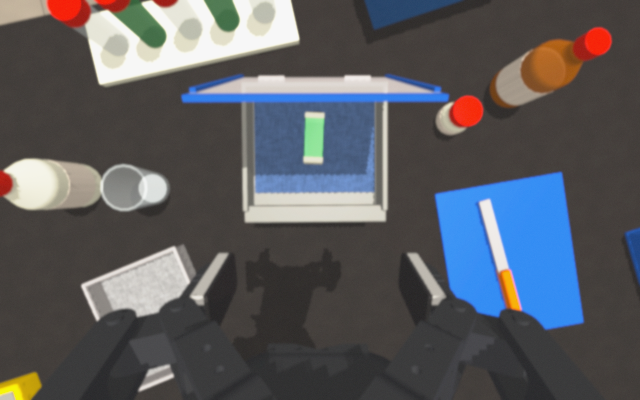

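The view shows the cell at pixels (314,112)–(314,162), with white ends, clear of the lip at row 97. The spatula lies flat on the mat at (500,255). I extract the cell ends and work out the moves.

```bash
python3 - <<'E'
import numpy as np, cv2
np.set_printoptions(precision=4,suppress=True)
z=np.load('w5.npz'); L=z['L']; im=z['im']
for r in (108,110,112,114,116,120,137,150,155,158,160,161,162,163,164,166): print(r,L[r,314],im[r,314])
for c in (300,302,304,305,306,322,323,324,325,326,328): print('c',c,L[137,c],im[137,c])
m=(L[...,2]>.096)&(L[...,2]<.11)&(abs(L[...,0]-.012)<.036)&(abs(L[...,1])<.03)
Q=L[m]; print(len(Q),cv2.minAreaRect(Q[:,:2].astype(np.float32)*1000),np.percentile(Q,[1,50,99],axis=0))
print('ledge', [ (r,L[r,315]) for r in (196,204,212,218)])
# lip corner
print('lip px',L[97,315],L[99,315])
E
```

```text
108 [0.056  0.0024 0.0696] [126  93  73]
110 [0.0533 0.0024 0.07  ] [123  96  80]
112 [0.0476 0.0024 0.0816] [160 172 173]
114 [0.0391 0.0024 0.1036] [204 224 227]
116 [0.0367 0.0025 0.1038] [203 228 225]
120 [0.0319 0.0025 0.1042] [157 230 148]
137 [0.0122 0.0025 0.1034] [155 229 145]
150 [-0.0032  0.0025  0.104 ] [156 229 148]
155 [-0.0089  0.0025  0.1028] [160 229 156]
158 [-0.0127  0.0025  0.1052] [209 230 229]
160 [-0.0149  0.0025  0.1039] [208 227 230]
161 [-0.0161  0.0025  0.1035] [195 218 222]
162 [-0.0168  0.0025  0.0994] [171 192 196]
163 [-0.0168  0.0025  0.0876] [150 159 159]
164 [-0.0163  0.0025  0.0697] [135 125 118]
166 [-0.0189  0.0025  0.0695] [132  97  77]
c 300 [0.0186 0.0206 0.0696] [127  94  73]
c 302 [0.0186 0.018  0.0697] [125  94  72]
c 304 [0.0186 0.0154 0.0696] [128 154  96]
c 305 [0.0121 0.0131 0.1039] [143 206 122]
c 306 [0.0121 0.0119 0.1039] [153 224 135]
c 322 [ 0.0123 -0.007   0.1032] [147 213 131]
c 323 [ 0.0186 -0.0093  0.0699] [129 156  98]
c 324 [ 0.0189 -0.0106  0.0685] [125 106  76]
c 325 [ 0.0186 -0.0119  0.0701] [126  94  72]
c 326 [ 0.0187 -0.0132  0.0696] [125  91  71]
c 328 [ 0.0188 -0.0158  0.0688] [128  95  74]
942 ((12.266704559326172, 2.7747793197631836), (22.454978942871094, 58.20608139038086), 88.14117431640625) [[-0.0167 -0.0082  0.1001]
 [ 0.0121  0.0025  0.1038]
 [ 0.0404  0.0143  0.1054]]
ledge [(196, array([-0.0581,  0.0012,  0.0674])), (204, array([-0.0687,  0.0012,  0.0661])), (212, array([-0.0769,  0.0014,  0.0976])), (218, array([-0.0842,  0.0014,  0.0977]))]
lip px [0.0081 0.0022 0.2577] [0.0074 0.0022 0.2561]
```

send_rows(
  rows=[
    [0.035,-0.005,0.021,0.011],
    [0.036,-0.005,0.021,0],
    [0,0,0,0],
    [0,0,0,0],
  ],
)

```text
time_s: 24.42
ee_pos: [0.6323, -0.0021, 0.2696]
ee_rot: [3.042, -0.393, 0.452]
force: [0.3, 0.3, 0.7]
gripper_width: 0.0857
grasp_force: 0.0
```

```bash
cat > m11.py <<'E'
from h import *
np.set_printoptions(precision=4,suppress=True)
O=np.array([.6762,-.0157,0]); ex=np.array([.9755,-.2198,0]); ey=np.array([.2198,.9755,0]); A=np.c_[ex,ey,[0,0,1]]
s=manip.state(); p=s['ee_pos']; R=Ro.from_rotvec(s['ee_rot']).as_matrix(); l=(p-O)@A; Rl=A.T@R
print('TCP local',l,'toolz',Rl[:,2],'tooly',Rl[:,1],s['force'],s['gripper_width'])
k=(l[2]-.078)/-Rl[2,2]; e=l+k*Rl[:,2]; print('travel to z.078',k,'lands',e)
D=np.array([.010,.0027,.078])-l; print('to target in tool (shares)',(Rl.T@D)/.5)
im,d,C=snap('wrist'); w=pts(d,C); L=(w-O)@A
m=(L[...,2]>.096)&(L[...,2]<.11)&(abs(L[...,0]-.012)<.036)&(abs(L[...,1])<.03); Q=L[m]
if len(Q)>20: print('cell',len(Q),cv2.minAreaRect(Q[:,:2].astype(np.float32)*1000),np.percentile(Q,[1,50,99],axis=0))
E
python3 m11.py
```

```text
TCP local [-0.0458  0.0036  0.2696] toolz [ 0.2909 -0.0142 -0.9566] tooly [-0.0361 -0.9993  0.0038] [0.3082 0.3389 0.7198] 0.08567177072966628
travel to z.078 0.20033691713012186 lands [0.0124 0.0008 0.078 ]
to target in tool (shares) [-0.0048 -0.0037  0.3992]
cell 600 ((2.0956573486328125, 3.2314014434814453), (21.987010955810547, 35.784080505371094), 88.21082305908203) [[-0.0159 -0.0072  0.102 ]
 [ 0.0016  0.0035  0.1037]
 [ 0.0196  0.0145  0.1055]]
```

send_rows(
  rows=[
    [-0.002,-0.002,0.04,0],
    [-0.002,-0.002,0.05,0],
    [-0.001,-0.001,0.05,0],
    [0,0,0.05,0],
    [0,0,0.05,0],
    [0,0,0.05,0],
    [0,0,0.03,0],
    [0,0,0,0],
    [0,0,0,0],
  ],
)

```text
time_s: 25.22
ee_pos: [0.6732, -0.0108, 0.114]
ee_rot: [3.042, -0.392, 0.447]
force: [0.7, 0.0, 0.8]
gripper_width: 0.0853
grasp_force: 0.0
```

```bash
python3 m11.py
```

```text
TCP local [-0.004   0.0041  0.114 ] toolz [ 0.2876 -0.0144 -0.9576] tooly [-0.0353 -0.9993  0.0044] [0.7409 0.0433 0.7593] 0.08531343918114694
travel to z.078 0.03762932667033928 lands [0.0069 0.0036 0.078 ]
to target in tool (shares) [0.0061 0.0016 0.0771]
```

send_rows(
  rows=[
    [0.002,0,0.02,0],
    [0.002,0.001,0.02,0],
    [0,0,0.02,0],
    [0,0,0.015,0],
    [0,0,0,0],
    [0,0,0,0],
  ],
)

```text
time_s: 25.77
ee_pos: [0.6851, -0.0144, 0.077]
ee_rot: [3.043, -0.392, 0.444]
force: [0.7, -0.2, -0.2]
gripper_width: 0.0854
grasp_force: 0.0
```

send_rows(
  rows=[
    [0,0,0,0],
    [0,0,0,0],
    [0,0,0,0],
    [0,0,0,0],
    [0,0,0,0],
    [0,0,0,0],
    [0,0,0,0],
    [0,0,0,0],
  ],
  grip=0.2,
  force=28,
)

```text
time_s: 26.43
ee_pos: [0.6856, -0.0144, 0.0782]
ee_rot: [3.043, -0.391, 0.447]
force: [0.0, -0.3, 0.1]
gripper_width: 0.0339
grasp_force: 0.0
```

Pre-closed to 34 mm without contact. I close on softly from here.

send_rows(
  rows=[
    [0,0,0,0],
    [0,0,0,0],
    [0,0,0,0],
    [0,0,0,0],
  ],
  grip=0.4,
)

```text
time_s: 26.77
ee_pos: [0.6856, -0.0144, 0.0781]
ee_rot: [3.043, -0.391, 0.447]
force: [-0.6, 0.3, 1.1]
gripper_width: 0.0251
grasp_force: 0.0
```

send_rows(
  rows=[
    [0,0,0,0],
    [0,0,0,0],
    [0,0,0,0],
    [0,0,0,0],
    [0,0,0,0],
  ],
  grip=1,
  force=28,
)

```text
time_s: 27.18
ee_pos: [0.6854, -0.0149, 0.0782]
ee_rot: [3.042, -0.391, 0.447]
force: [-1.7, -4.0, 2.5]
gripper_width: 0.0211
grasp_force: 29.5
```

The grip is 29.5 N on a 21 mm width. I lift back along the tool axis, then out to the front.

send_rows(
  rows=[
    [0,0,-0.005,0],
    [0,0,-0.01,0],
    [0,0,-0.015,0],
    [0,0,-0.02,0],
    [0,0,-0.02,0],
    [0,0,-0.02,0],
    [-0.01,0,-0.003,0],
    [-0.02,0.001,-0.006,0],
    [-0.03,0.001,-0.009,0],
    [-0.038,0.001,-0.0115,0],
    [-0.038,0.001,-0.0115,0],
    [-0.038,0.001,-0.0115,0],
    [-0.03,0.001,-0.009,0],
    [-0.01,0,-0.003,0],
    [0,0,0,0],
    [0,0,0,0],
  ],
)

```text
time_s: 28.52
ee_pos: [0.5646, 0.0146, 0.1216]
ee_rot: [3.042, -0.391, 0.449]
force: [1.1, 0.3, 0.6]
gripper_width: 0.0215
grasp_force: 29.2
```

```bash
cat > m12.py <<'E'
from h import *
import sys
np.set_printoptions(precision=4,suppress=True)
s=manip.state(); p=s['ee_pos']; R=Ro.from_rotvec(s['ee_rot']).as_matrix(); print('q',s['qpos'],'p',p,'\nR',R,s['grasp_force'],s['gripper_width'],s['force'])
im,d,C=snap('wrist'); w=pts(d,C); T=(w-p)@R; H=cv2.cvtColor(im,cv2.COLOR_BGR2HSV)
g=(H[...,0]>35)&(H[...,0]<90)&(H[...,1]>40)&(np.abs(T-np.array([0,0,-.015])).max(-1)<.06)
Q=w[g]; print('cell green',len(Q)); 
if len(Q)>20: k=np.linalg.lstsq(np.c_[Q[:,:2]-Q[:,:2].mean(0),np.ones(len(Q))],Q[:,2],rcond=None)[0]; print('plane',k,'mean',Q.mean(0),cv2.minAreaRect(Q[:,:2].astype(np.float32)*1000)); print('T',np.percentile(T[g],[2,50,98],axis=0))
cv2.imwrite(sys.argv[1],im)
E
python3 m12.py pics/w6.png; python3 - <<'E'
import numpy as np,sys; sys.argv=['','pics/tmp.png']
E
python3 m8.py pics/open2.png | grep lip
```

```text
q [-0.0578  0.2237  1.924  -0.0937  0.7087  1.8311] p [0.5646 0.0146 0.1216] 
R [[ 0.9263 -0.2535  0.2789]
 [-0.2415 -0.9673 -0.0771]
 [ 0.2893  0.0041 -0.9572]] 29.169284999370575 0.021545169456380638 [1.119  0.2519 0.5701]
cell green 4386
plane [-0.0089  0.0019  0.1473] mean [0.5673 0.0148 0.1473] ((567.3034057617188, 15.227487564086914), (22.774169921875, 46.493064880371094), 74.8983154296875)
T [[-0.0109 -0.0115 -0.031 ]
 [ 0.0099 -0.0005 -0.0238]
 [ 0.0309  0.01   -0.0172]]
top lip 88 theta [1.135  1.1488 1.1594] lip xyz [ 0.0081 -0.001   0.2549]
side lip 46 theta [1.1264 1.1375 1.1519] lip xyz [ 0.0076 -0.0052  0.2521]
```

View pics/w6.png

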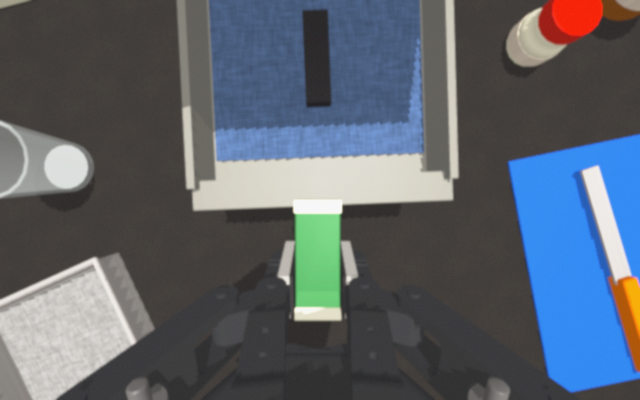

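The cell is held level and the cover is still open. With the tilt, the fingers' rear corners may reach the basket floor before the cell does, so I measure how far the finger ends sit below the cell.

```bash
python3 - <<'E'
from h import *
np.set_printoptions(precision=4,suppress=True)
s=manip.state(); p=s['ee_pos']; R=Ro.from_rotvec(s['ee_rot']).as_matrix()
for n in ('wrist','side'):
    im,d,C=snap(n); w=pts(d,C); T=(w-p)@R
    for sg in (-1,1):
        m=(T[...,1]*sg>.0125)&(T[...,1]*sg<.04)&(abs(T[...,0])<.02)&(T[...,2]>-.05)&(T[...,2]<.02)
        Q=T[m]; 
        if len(Q)>5:
            print(n,sg,len(Q),'zmax',np.sort(Q[:,2])[-6:],'x',np.percentile(Q[:,0],[2,98]),'worldz min',np.sort(w[m][:,2])[:5])
            for a in np.arange(-.012,.013,.004):
                q=Q[(Q[:,0]>=a)&(Q[:,0]<a+.004)]
                if len(q): print('   x',round(a,3),len(q),np.sort(q[:,2])[-3:])
    g=(abs(T[...,1])<.010)&(abs(T[...,0]-.01)<.035)&(abs(T[...,2]+.02)<.03); print(n,'cell world z',np.percentile(w[g][:,2],[1,50,99]))
for n in ('top','side'):
    z=np.load(f'{n}0.npz'); w=pts(z['d'],cam(n)); im=z['im']
    b=(abs(w[...,0]-.496)<.06)&(abs(w[...,1]-.268)<.045); print(n,'basket floor z',np.percentile(w[...,2][b],[5,50,95]))
    b=(abs(w[...,0]-.496)<.12)&(abs(w[...,1]-.268)<.11)&(w[...,2]>.02)&(w[...,2]<.05); Q=w[b]; print(cv2.minAreaRect(Q[:,:2].astype(np.float32)*1000))
E
```

```text
wrist -1 1531 zmax [-0.0068 -0.0067 -0.0066 -0.0065 -0.0064 -0.0062] x [-0.0061  0.0143] worldz min [0.1307 0.1309 0.131  0.1312 0.1312]
   x -0.012 18 [-0.0386 -0.0383 -0.0377]
   x -0.008 33 [-0.0387 -0.0387 -0.0387]
   x -0.004 43 [-0.0385 -0.0382 -0.0382]
   x 0.0 35 [-0.0389 -0.0383 -0.0383]
   x 0.004 432 [-0.0083 -0.0081 -0.008 ]
   x 0.008 487 [-0.0065 -0.0064 -0.0062]
   x 0.012 483 [-0.0086 -0.0086 -0.0072]
wrist 1 1203 zmax [-0.0065 -0.0064 -0.0061 -0.0061 -0.0059 -0.0057] x [0.0071 0.0143] worldz min [0.1303 0.1306 0.1307 0.1307 0.1311]
   x 0.004 389 [-0.0087 -0.0086 -0.0083]
   x 0.008 367 [-0.0061 -0.0059 -0.0057]
   x 0.012 447 [-0.0088 -0.0083 -0.0082]
wrist cell world z [0.1453 0.1471 0.1543]
side 1 77 zmax [-0.0008 -0.0002  0.0001  0.0003  0.0014  0.0054] x [-0.0161  0.0176] worldz min [0.1167 0.1187 0.12   0.1211 0.1212]
   x -0.012 11 [-0.003  -0.0008  0.0001]
   x -0.008 10 [-0.0099 -0.0087 -0.007 ]
   x -0.004 10 [-0.0108 -0.0089 -0.0002]
   x 0.0 9 [-0.0093 -0.0083  0.0054]
   x 0.004 11 [-0.0076 -0.0023  0.0003]
   x 0.008 6 [-0.0097 -0.0047 -0.0017]
   x 0.012 6 [-0.0071 -0.0026  0.0014]
side cell world z [0.12   0.1413 0.146 ]
top basket floor z [0.0007 0.0056 0.0102]
((495.0690612792969, 265.81353759765625), (174.8305206298828, 145.64443969726562), 9.603826522827148)
side basket floor z [0.0001 0.0035 0.007 ]
((495.7826843261719, 263.04425048828125), (180.04788208007812, 152.44967651367188), 9.875804901123047)
```

The pad ends sit about 5–6 mm behind the TCP at this opening, so the finger corners are level with the cell's underside within about 1 mm. It can be laid with practically no drop. I move over the basket, whose centre is (0.495, 0.265), and lower.

send_rows(
  rows=[
    [-0.01,-0.019,-0.003,0],
    [-0.021,-0.037,-0.0066,0],
    [-0.021,-0.037,-0.0066,0],
    [-0.021,-0.037,-0.0066,0],
    [-0.021,-0.037,-0.0066,0],
    [-0.021,-0.037,-0.0066,0],
    [-0.021,-0.037,-0.0066,0],
    [-0.021,-0.037,-0.0066,0],
    [-0.021,-0.037,-0.0066,0],
    [-0.021,-0.037,-0.0066,0],
    [-0.021,-0.037,-0.0066,0],
    [-0.021,-0.037,-0.0066,0],
    [-0.01,-0.019,-0.003,0],
    [0,0,0,0],
    [0,0,0,0],
  ],
)

```text
time_s: 30.02
ee_pos: [0.4936, 0.2632, 0.1216]
ee_rot: [3.042, -0.389, 0.447]
force: [-0.8, -0.7, 0.2]
gripper_width: 0.0213
grasp_force: 29.2
```

```bash
cat > m13.py <<'E'
from h import *
np.set_printoptions(precision=4,suppress=True)
s=manip.state(); p=s['ee_pos']; R=Ro.from_rotvec(s['ee_rot']).as_matrix(); print('q',s['qpos'],'p',p,s['grasp_force'],s['gripper_width'],s['force'])
im,d,C=snap('wrist'); w=pts(d,C); T=(w-p)@R; H=cv2.cvtColor(im,cv2.COLOR_BGR2HSV)
g=(H[...,0]>35)&(H[...,0]<90)&(H[...,1]>40)&(np.abs(T-np.array([0,0,-.015])).max(-1)<.06); Q=w[g]
k=np.linalg.lstsq(np.c_[Q[:,:2]-Q[:,:2].mean(0),np.ones(len(Q))],Q[:,2],rcond=None)[0]; print('cell',len(Q),'slope',k[:2],'mean',Q.mean(0))
b=(w[...,2]>.022)&(w[...,2]<.04)&(abs(w[...,0]-.496)<.12)&(abs(w[...,1]-.268)<.11); Q=w[b]; print('rim',cv2.minAreaRect(Q[:,:2].astype(np.float32)*1000))
b=(w[...,2]<.02)&(w[...,2]>-.01)&(abs(w[...,0]-.53)<.03)&(abs(w[...,1]-.268)<.04); print('floor',np.percentile(w[...,2][b],[5,50,95]) if b.any() else '')
D=np.array([.492,.265,.010])-p; print('shares to (.492,.265,.010)',R.T@D/.5)
E
python3 m13.py
```

```text
q [ 0.4963  0.2563  1.8759 -0.2786  0.8161  2.4935] p [0.4936 0.2632 0.1216] 29.17588859796524 0.021307170419124385 [-0.7666 -0.7345  0.2033]
cell 4362 slope [-0.0116 -0.003 ] mean [0.4964 0.2634 0.1473]
rim ((495.97161865234375, 267.3084716796875), (175.27456665039062, 145.18069458007812), 9.65402603149414)
floor [0.0066 0.0077 0.0088]
shares to (.492,.265,.010) [-0.0682 -0.0039  0.2125]
```

send_rows(
  rows=[
    [-0.011,0,0.035,0],
    [-0.012,-0.001,0.04,0],
    [-0.012,-0.001,0.04,0],
    [-0.012,0,0.04,0],
    [-0.009,0,0.03,0],
    [-0.006,0,0.02,0],
    [0,0,0,0],
    [0,0,0,0],
  ],
)

```text
time_s: 30.73
ee_pos: [0.4937, 0.2624, 0.0143]
ee_rot: [3.041, -0.393, 0.445]
force: [0.1, -0.5, -0.5]
gripper_width: 0.0214
grasp_force: 29.2
```

send_rows(
  rows=[
    [-0.001,0,0.004,0],
    [0,0,0,0],
    [0,0,0,0],
  ],
)

```text
time_s: 30.98
ee_pos: [0.4942, 0.2637, 0.0135]
ee_rot: [3.043, -0.392, 0.449]
force: [-0.0, -0.1, -1.2]
gripper_width: 0.0215
grasp_force: 29.2
```

send_rows(
  rows=[
    [-0.001,0,0.004,0],
    [-0.001,0,0.004,0],
    [0,0,0,0],
    [0,0,0,0],
  ],
)

```text
time_s: 31.32
ee_pos: [0.4936, 0.2636, 0.0085]
ee_rot: [3.043, -0.391, 0.447]
force: [0.3, -1.4, -0.2]
gripper_width: 0.0216
grasp_force: 29.2
```

send_rows(
  rows=[
    [-0.001,0,0.004,0],
    [0,0,0,0],
    [0,0,0,0],
  ],
)

```text
time_s: 31.57
ee_pos: [0.4938, 0.2635, 0.0063]
ee_rot: [3.042, -0.391, 0.447]
force: [0.6, -1.1, -0.0]
gripper_width: 0.0215
grasp_force: 29.2
```

send_rows(
  rows=[
    [-0.0006,0,0.002,0],
    [0,0,0,0],
    [0,0,0,0],
  ],
)

```text
time_s: 31.82
ee_pos: [0.494, 0.2637, 0.0055]
ee_rot: [3.043, -0.391, 0.447]
force: [-0.6, -0.4, -0.7]
gripper_width: 0.0218
grasp_force: 29.4
```

send_rows(
  rows=[
    [-0.0006,0,0.002,0],
    [0,0,0,0],
    [0,0,0,0],
  ],
)

```text
time_s: 32.07
ee_pos: [0.494, 0.2636, 0.0052]
ee_rot: [3.043, -0.391, 0.449]
force: [-2.6, 0.3, 6.8]
gripper_width: 0.0213
grasp_force: 33.4
```

send_rows(
  rows=[
    [-0.0006,0,0.002,0],
    [0,0,0,0],
    [0,0,0,0],
  ],
)

```text
time_s: 32.32
ee_pos: [0.4941, 0.2637, 0.005]
ee_rot: [3.043, -0.392, 0.45]
force: [-4.9, -0.1, 13.6]
gripper_width: 0.0212
grasp_force: 37.7
```

Contact. I ease off 1 mm, then open gently.

send_rows(
  rows=[
    [0.0007,0,-0.0022,0],
    [0,0,0,0],
    [0,0,0,0],
  ],
  force=20,
)

```text
time_s: 32.57
ee_pos: [0.4941, 0.2637, 0.0051]
ee_rot: [3.043, -0.391, 0.449]
force: [-2.3, -0.2, 6.6]
gripper_width: 0.0215
grasp_force: 34.4
```

send_rows(
  rows=[
    [0,0,0,0],
    [0,0,0,0],
    [0,0,0,0],
    [0,0,0,0],
  ],
  grip=0.35,
)

```text
time_s: 32.9
ee_pos: [0.4942, 0.2635, 0.0048]
ee_rot: [3.043, -0.391, 0.448]
force: [-0.0, -1.1, 6.3]
gripper_width: 0.0272
grasp_force: 2.9
```

send_rows(
  rows=[
    [0,0,0,0],
    [0,0,0,0],
    [0,0,0,0],
  ],
  grip=-0.1,
)

```text
time_s: 33.15
ee_pos: [0.4936, 0.2635, 0.004]
ee_rot: [3.042, -0.392, 0.446]
force: [0.2, -0.4, 0.2]
gripper_width: 0.047
grasp_force: 0.0
```

```bash
python3 m13.py
```

```text
q [ 0.4965  0.4186  2.0142 -0.4048  0.5323  2.6554] p [0.4936 0.2635 0.004 ] 0.0 0.04701427006284326 [ 0.2267 -0.3596  0.231 ]
cell 4170 slope [ 0.0036 -0.0239] mean [0.497  0.2637 0.0266]
rim ((495.8503723144531, 267.50054931640625), (175.12161254882812, 145.69277954101562), 9.658699035644531)
floor [0.0067 0.0077 0.0088]
shares to (.492,.265,.010) [-0.0003 -0.0021 -0.0126]
```

The cell lies flat, top at about 25 mm. I rise straight up and clear, then verify.

send_rows(
  rows=[
    [0.003,0,-0.01,0],
    [0.006,0,-0.02,0],
    [0.011,0,-0.036,0],
    [0.014,0,-0.046,0],
    [0.014,0,-0.046,0],
    [0.014,0,-0.046,0],
    [0.014,0,-0.046,0],
    [0.014,0,-0.046,0],
    [-0.05,0,-0.015,0],
    [-0.05,0,-0.015,0],
    [-0.05,0,-0.015,0],
    [0,0,0,0],
    [0,0,0,0],
    [0,0,0,0],
  ],
)

```text
time_s: 34.37
ee_pos: [0.4193, 0.2844, 0.1601]
ee_rot: [3.044, -0.39, 0.45]
force: [0.2, 0.5, 0.1]
gripper_width: 0.047
grasp_force: 0.0
```

```bash
python3 st.py; python3 m8.py pics/fin.png | grep lip; python3 - <<'E'
from h import *
im,d,C=snap('top'); im2,_,_=snap('side'); im3,d3,C3=snap('wrist')
cv2.imwrite('pics/final.png',np.vstack([cv2.resize(np.hstack([im[60:260,150:490]]),(680,400))[:, :680],np.hstack([im2[130:330,200:440],im3[::2,::2],np.zeros((200,120,3),np.uint8)])]))
w=pts(d3,C3); H=cv2.cvtColor(im3,cv2.COLOR_BGR2HSV)
g=(H[...,0]>35)&(H[...,0]<90)&(H[...,1]>40)&(abs(w[...,0]-.496)<.08)&(abs(w[...,1]-.267)<.07)&(w[...,2]>.015); Q=w[g]; print('cell',len(Q),np.percentile(Q,[2,50,98],axis=0) if len(Q) else '')
E
```

```text
34.3667 [0.4193 0.2844 0.1601] q [ 0.6202  0.1524  1.9047 -0.2866  0.9155  2.6024] toolz [ 0.2795 -0.0758 -0.9572] toolx [ 0.9263 -0.2412  0.2895] tooly [-0.2528 -0.9675  0.0028] [0.1879 0.5388 0.0809]
top lip 88 theta [1.1332 1.149  1.1588] lip xyz [ 0.0077 -0.001   0.2544]
side lip 46 theta [1.1278 1.1379 1.149 ] lip xyz [ 0.0071 -0.0023  0.2525]
cell 910 [[0.47653267 0.25037232 0.02506455]
 [0.49743032 0.26389052 0.02657877]
 [0.5179296  0.27721215 0.02802236]]
```

View pics/final.png

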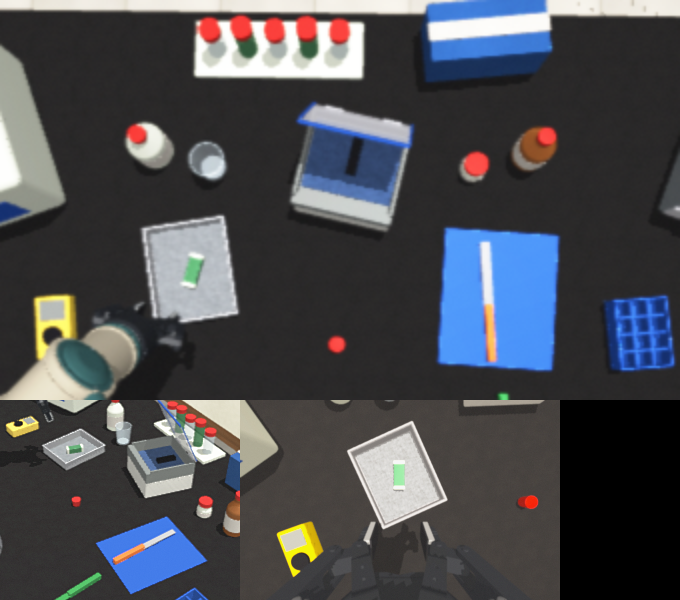

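The final view shows the cell flat in the basket at top-crop (193,268), the cover open at its stop, and the spatula flat on the mat at (488,300). Everything else is where it was, and the gripper is clear. I hand it in.

```bash
python3 -c "from workcell import manip; print(manip.finish_job())"
```

```text
the job is handed in; nothing more can be done
None
```

I handed the job in at about 34 s: the cover is open at its stop, the spatula is back flat on the blue mat, the glass cell lies flat in the basket (grip peaked at 37.7 N), and no verdict came back.

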